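Show the pasta machine's dial to the camera in the swing mirror

TASK

A noodle-making demonstration is being filmed, and the pasta machine's thickness dial faces away from the camera. Clear the tall mug from in front of the dial by hanging it by its handle on a peg of the mug tree and letting it go, then tilt the swing mirror until the camera's lens sees the dial in the middle of the mirror's height. The mirror flops back if let go, so finish while still holding it steady at that angle; do not knock the machine or the camera, and leave the flour jar, the crank and the scraper where they lie.

Things in the scene. Friction and masses are not known exactly. Their poses are not given: they have to be found in the camera images.
- mirror (a joint): tilt of the mirror about its level pins, rad: 0 = glass upright, positive = glass faces down (top edge comes forward, towards the machine), negative = glass faces up; range -0.42 to 0.50. The pins are loose and the mirror is heavier behind them: it falls back to -0.42 (about 0.1 N m, 1 N at the top edge) unless held.
- mirror_mid (a point): centre of the glass, 160 mm above the table, 4 mm in front of the pins' axis. Framed mirror 215 mm wide, 170 mm high, 22 mm thick, on a dark wooden fork stand; glass 142 mm high. Axes turn with the mirror: x straight out of its back (the glass looks along -x), y level along the pins, z up in the plane of the glass.
- mirror_top (a point): middle of the top edge of the mirror's frame, half-way through its 22 mm thickness; 85 mm from the pins' axis along z and 6 mm behind it along x. To 22 mm below the edge the frame is flat front and back. Axes as mirror_mid.
- dial (a point): centre of the front of the pasta machine's thickness dial (black knob 42 mm across on a white plate), 75 mm above the table, about 270 mm in front of the mirror and facing it (along the point's +x). The machine (steel, fixed, 200 mm long, about 130 mm deep, 145 mm high) extends 215 mm from here along -x.
- lens (a point): centre of the front of the camera's lens; black camera on a pole stand about 600 mm in front of the mirror, beyond the machine, 0.20 to 0.50 m above the table. It looks over the machine and its picture takes in the whole mirror. Lens, dial and mirror centre lie within about 15 mm of one upright plane square to the pins.
- mug_center (a point): centre (half-way up) of the tall pale enamel mug: 64 mm across, 115 mm high, wall 3 mm, about 0.22 kg, upright about 100 mm in front of the dial. z runs up its axis; its handle stands out along +y: a 10 mm bar whose opening reaches 27 mm out from the mug's wall and from 28 mm below to 32 mm above this point.
- peg_tip (a point): tip of the mug tree's peg that points most nearly to the robot: wooden peg 9 mm thick, tip 214 mm above the table. The tree is a wooden post 20 mm thick and 283 mm tall with three such pegs at one height, 120 degrees apart, all free; any will do.
- peg_root (a point): where the same peg leaves the post, 181 mm above the table, 78 mm level distance from the tip: the peg rises from here to the tip, so a handle on it slides inwards.
- mug_tree: the mug tree, fixed; origin on the table under its post (base 150 mm across).
- mug: the mug; origin at the centre of its underside, +y towards its handle.
- stand: the mirror's fork stand with the mirror in it; origin on the table below the pins' middle; the mirror looks along its -x. Base 120 by 250 mm, uprights 10 mm thick and 172 mm high beside the frame.
- machine: the pasta machine; origin on the table under its middle, +x along its length towards the dial end.
- camera_stand: the camera's pole stand; origin on the table under the pole (base 150 mm across, pole 560 mm tall), 100 mm behind the lens.
- flour_jar: closed pale flour jar, 84 mm across, 130 mm high, loose; origin under its centre. To be left alone.
- crank: the machine's loose crank, 110 mm long steel bar with a black grip, lying flat; origin at its square end. To be left alone.
- scraper: dough scraper, 120 mm steel blade with a wooden back, lying flat; origin under its middle. To be left alone.

How it is judged (in metres and radians):
On the way, in this order (a step that is already met when the one before it is completed fails the run):
1. the mug hangs by its handle on the mug tree, let go (contact force between mug_tree and mug above 0.5 N and height (world z) of mug_center above 0.085 m and horizontal distance between mug_center and mug_tree below 0.16 m and angle between mug_center's own y axis and vertical below 1 rad and contact force between each of the fingers, machine and mug below 0.1 N), for 0.3 s.
2. the mirror is held so that the lens sees the dial in the middle of its height (((z of lens in the frame of mirror_mid between 0.06 and 0.08 m and z of dial in the frame of mirror_mid between -0.0691 and -0.0169 m) or (z of lens in the frame of mirror_mid between 0.08 and 0.1 m and z of dial in the frame of mirror_mid between -0.0691 and -0.0169 m) or (z of lens in the frame of mirror_mid between 0.1 and 0.12 m and z of dial in the frame of mirror_mid between -0.0775 and -0.0254 m) or (z of lens in the frame of mirror_mid between 0.12 and 0.14 m and z of dial in the frame of mirror_mid between -0.0865 and -0.0343 m) or (z of lens in the frame of mirror_mid between 0.14 and 0.16 m and z of dial in the frame of mirror_mid between -0.0951 and -0.0429 m) or (z of lens in the frame of mirror_mid between 0.16 and 0.18 m and z of dial in the frame of mirror_mid between -0.1033 and -0.0511 m) or (z of lens in the frame of mirror_mid between 0.18 and 0.2 m and z of dial in the frame of mirror_mid between -0.1109 and -0.0587 m) or (z of lens in the frame of mirror_mid between 0.2 and 0.22 m and z of dial in the frame of mirror_mid between -0.1181 and -0.0659 m) or (z of lens in the frame of mirror_mid between 0.22 and 0.24 m and z of dial in the frame of mirror_mid between -0.1248 and -0.0726 m) or (z of lens in the frame of mirror_mid between 0.24 and 0.26 m and z of dial in the frame of mirror_mid between -0.131 and -0.0788 m) or (z of lens in the frame of mirror_mid between 0.26 and 0.28 m and z of dial in the frame of mirror_mid between -0.1368 and -0.0846 m) or (z of lens in the frame of mirror_mid between 0.28 and 0.3 m and z of dial in the frame of mirror_mid between -0.1416 and -0.0894 m) or (z of lens in the frame of mirror_mid between 0.3 and 0.32 m and z of dial in the frame of mirror_mid between -0.1416 and -0.0894 m)) and contact force between the fingers and stand above 0.5 N and velocity of joint mirror between -0.05 and 0.05 rad/s), for 0.3 s.
At the end, for the whole second after the job is handed in: The mug hangs from the tree alone: handle upwards (within 57 deg), centre over 85 mm up, within 160 mm of the post, not touched. The fingers bear on the still mirror (over 0.5 N, under 0.05 rad/s), and the lens sees the dial's centre within about 15 mm of the glass's mid-height (0.04 rad of tilt) (all of step 1 and all of step 2); the arm keeps its last pose, push and grip.
It fails at once if the flour jar was moved by more than 30 mm (distance of flour_jar from where it was at the start of the episode above 0.03 m).
It fails at once if the crank was moved by more than 30 mm (distance of crank from where it was at the start of the episode above 0.03 m).
It fails at once if the scraper was moved by more than 30 mm (distance of scraper from where it was at the start of the episode above 0.03 m).
It fails at once if the machine was knocked (over 3 N) (contact force between any of the arm, the fingers, mug and machine above 3 N).
It fails at once if the camera was knocked (over 3 N) (contact force between any of the arm, the fingers, mug and camera_stand above 3 N).
It also fails if it takes over 51 s, if anything falls off the work surface, if the arm or the gripper's body presses on something with over 40 N, if the wrist force passes 120 N, or if a joint passes its speed limit or range.

ROBOT

A 6-joint arm with a two-finger parallel gripper is mounted at the origin on the work surface. World frame = base frame: x ahead of the robot, y to its left, z up, the work surface at z = 0. Lengths are in mm, angles in rad, forces in N, time in s.
With the tool pointing down it reaches from about 350 to 775 mm from the base axis. Payload 5.5 kg.
Tool frame: the origin (TCP) lies midway between the tips of the shut fingers; the grasp point (between the pads) lies 19 mm behind it; y points along the fingers, x is the direction in which the jaws open and shut, and the axes are right-handed (so a half turn about y gives the same grasp; the last joint's range is limited). The gripper opens to 85 mm and grips with 20 to 120 N. Pads are 22 mm wide; open, the fingers measure 114 mm over their backs; the gripper's body (76 mm by 85 mm) begins 54 mm behind the grasp point. The pads swing forward as they close: fully open they stand 13 mm farther back than shut.
Start: joints at [1.013, 0.313, 0.046, 1.304, 0, 1.431], TCP at [233.335, 525.573, 231.323] pointing down, gripper open.
Joint ranges: [-2.76, 2.76], [-0.86, 1.69], [-1.03, 1.26], [-2.2, 2.34], [-1.47, 1.5], [-3.14, 3.14]. Speed limits (rad/s): [2.57, 2.57, 3.14, 3.14, 3.14, 3.14].

INTERFACE

Orientations are given as a rotation vector (axis times angle).
In Python, from rig import r gives the robot as it stands. The module is installed in compiled form; this text tells all that it offers. Calls block until the motion is done:
- r.move_ptp(position, orientation): joint-space move of the TCP to a pose.
- r.move_linear(position, frame=None, max_speed=150): straight line of the TCP; frame=None keeps the orientation; max_speed is the mean speed in mm/s.
- r.move_joints(angles): joint-space move.
- r.let_go() and r.clamp(grasp_force=None): open the fingers fully, or close them until they stop; grasp_force is the grip in N (None keeps the last).
- r.dwell(seconds).
- r.solve_ik(position, orientation): joint angles nearest the present ones, or None.
- r.snapshot(name): name is "scene" or "side" or "wrist"; returns the picture (400x640x3 uint8, red, green, blue); there is no depth.
- r.get_calibration(name): a dict with "fx", "fy", "cx", "cy" (pixels), "k1" (the pictures are not rectified: a ray, as slopes to the right and down, at radius r is drawn at 1 + k1 r^2 times it, then the intrinsics apply), "position" and "attitude" of the camera in the world; the wrist camera has in their place "tool_from_camera" (4x4, takes a point from camera to tool coordinates, whose origin is the TCP and whose axes are the tool frame's). Camera axes: x right, y down, z forward; pixel columns grow to the right and rows downward; lengths in mm; the calibration is good to about 2 mm. A picture is of the moment at which its call begins: read the wrist's pose just before it. get_calibration takes no time and is no camera call.
A pose or a line that the arm cannot do raises r.IKError and nothing moves.
- r.finish_job(): hands the job in, once; it reports no verdict.
Trained networks look in the newest picture that a camera, given by its name, has taken for a name from the list of things; names that differ only in an ending like _2 or _b are one class to them, and where a whole thing is asked for, a point or a joint stands for the part that bears it (a point fixed in the world has none). Each returns a list of dicts, best first, with "confidence" (0 to 1); they miss things now and then, are a little off and sometimes report something else, mostly with a low value. They report only what shows in the picture. A call takes as long as a camera call.
- r.boxes_of(label, camera): "box" ([centre column, centre row, width, height] in pixels, round what is visible of it).
- r.spot_point(label, camera): "pixel" ([column, row] in pixels: a listed point, or the origin of a listed thing).
Readings, each from a call of its own:
- r.get_clock(): time.
- r.get_q(): joint angles.
- r.get_joint_velocities(): joint speeds.
- r.get_effort(): joint torques, N m.
- r.get_ee_pos(): TCP position.
- r.get_eef_rot(): TCP orientation.
- r.get_contact_force(): force on the tool from outside, world axes, zero at the start.
- r.get_moment(): the same for the moment, N m.
- r.get_opening(): opening from 0.0 (shut) to 1.0 (fully open).
Only numpy, scipy, OpenCV 4.12 (cv2) and the standard library are available. Lean on these libraries where they do the work, as an engineer would, in place of code of your own. Each camera call takes 0.05 s, during which the arm holds its last target.

## Working session

There is one attempt and no reset: what is moved stays moved. The work goes in short steps, each a Python script; the robot and the scene stay as the last script left them, time stands still between calls to the robot, and variables do not carry over. Pictures are saved under pics/ and viewed, and the job is handed in when it is done.

```bash
mkdir -p pics; ls
cat > a.py <<'E'
from rig import r
import cv2
for n in ["scene","side","wrist"]:
    p=r.snapshot(n); cv2.imwrite(f"pics/{n}0.png",p[:,:,::-1])
    print(n,r.get_calibration(n))
    if n!="wrist":
        for l in ["mirror_mid","mirror_top","dial","lens","mug_center","peg_tip","peg_root","mug_tree","mug","stand","machine","camera_stand","flour_jar","crank","scraper"]:
            print(l,[(d["pixel"],round(d["confidence"],2)) for d in r.spot_point(l,n)[:3]])
print(r.get_clock(),r.get_ee_pos(),r.get_eef_rot())
E
python3 a.py
```

```text
pics
scene {'fx': 419.10801482034725, 'fy': 419.10801482034725, 'cx': 316.42596108698996, 'cy': 209.42860664583662, 'k1': -0.04446231878006997, 'position': array([1050.00299527, -855.41050781, 1102.63486784]), 'attitude': array([-2.25261708, -0.54813992,  0.26520469])}
mirror_mid [([320.2, 170.1], 0.93), ([263.2, 263.6], 0.61)]
mirror_top [([325.9, 147.8], 0.8), ([308.7, 335.3], 0.27)]
dial [([279.7, 233.8], 0.82)]
lens [([180.5, 199.5], 0.66)]
mug_center [([299.7, 222.9], 0.88)]
peg_tip [([343.3, 211.5], 0.94)]
peg_root [([362.1, 225.4], 0.83)]
mug_tree [([358.4, 266.3], 0.81), ([363.0, 226.3], 0.43)]
mug [([302.6, 228.3], 0.81)]
stand [([322.1, 202.8], 0.81)]
machine [([261.4, 263.0], 0.68)]
camera_stand [([192.1, 332.8], 0.74)]
flour_jar [([374.0, 215.4], 0.85)]
crank [([349.5, 178.6], 0.68), ([262.1, 263.6], 0.52)]
scraper []
side {'fx': 494.0931128609033, 'fy': 494.0931128609033, 'cx': 323.5922376781538, 'cy': 193.3811841882798, 'k1': -0.07794050255851738, 'position': array([ 495.54808894, 1438.12718776,  992.25029832]), 'attitude': array([-0.06157486,  2.71533764, -1.53079322])
[... 457 characters left out ...]
_jar [([276.8, 276.8], 0.94)]
crank [([336.7, 316.4], 0.71)]
scraper [([296.9, 184.7], 0.77), ([276.0, 180.6], 0.18)]
wrist {'fx': 282.7897282448927, 'fy': 282.7897282448927, 'cx': 321.13039716662934, 'cy': 194.15971755328258, 'k1': 0.004317648975005732, 'tool_from_camera': array([[ 9.99999766e-01, -1.61638419e-04, -6.64075095e-04,
        -2.63994154e-01],
       [ 5.77362676e-04, -3.20179902e-01,  9.47356584e-01,
        -1.42976722e+02],
       [-3.65752719e-04, -9.47356746e-01, -3.20179734e-01,
         8.29067708e+01],
       [ 0.00000000e+00,  0.00000000e+00,  0.00000000e+00,
         1.00000000e+00]])}
1.65 [233.33059233 525.60050836 231.3489327 ] [-1.37826436 -0.89630728  0.89607525]
```

View pics/scene0.png

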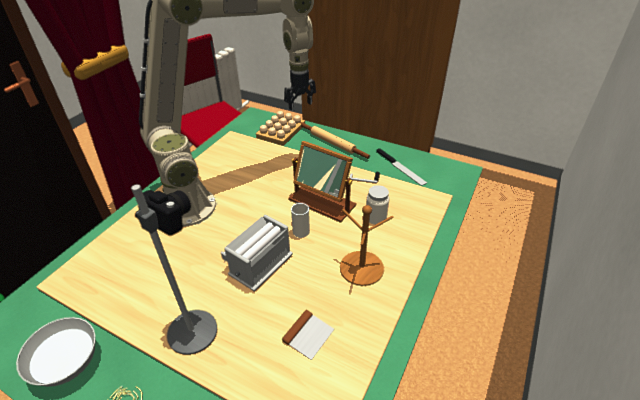

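View pics/side0.png

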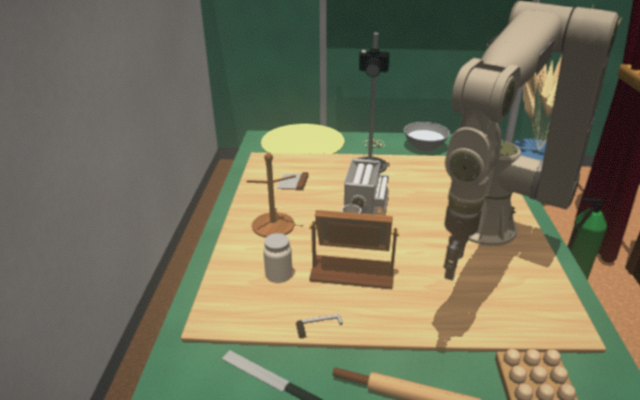

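View pics/wrist0.png

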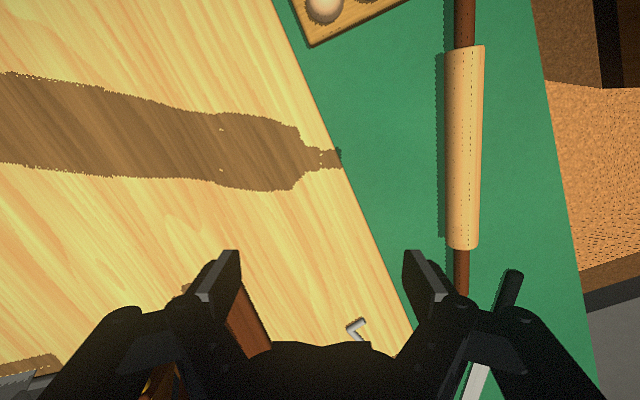

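The scene view shows the robot top-left, camera lens (180,200), machine (260,255), mug (300,220), mirror (322,175), jar (377,205) and tree (365,265). The side view has the mirror's back at (352,230) and the mug behind it, mostly hidden. The wrist view shows no target. Next I'll triangulate.

```bash
cat > h.py <<'E'
from rig import r
import cv2, numpy as np
from scipy.spatial.transform import Rotation as R
from scipy.optimize import least_squares
np.set_printoptions(precision=2,suppress=True)
def cam(n, pose=None):
    c=r.get_calibration(n)
    if n=="wrist":
        p,q=pose if pose else (r.get_ee_pos(),r.get_eef_rot())
        T=c["tool_from_camera"]; A=R.from_rotvec(q).as_matrix()
        return c,A@T[:3,:3],A@T[:3,3]+np.array(p)
    return c,R.from_rotvec(c["attitude"]).as_matrix(),np.array(c["position"])
def ray(C,px):
    c,A,o=C
    K=np.array([[c["fx"],0,c["cx"]],[0,c["fy"],c["cy"]],[0,0,1]])
    u=cv2.undistortPoints(np.array([[px]],float),K,np.array([c["k1"],0,0,0,0]))[0,0]
    d=A@np.array([u[0],u[1],1]); return o,d/np.linalg.norm(d)
def atz(C,px,z):
    o,d=ray(C,px); return o+d*(z-o[2])/d[2]
def tri(rays):
    M=sum(np.eye(3)-np.outer(d,d) for o,d in rays); b=sum((np.eye(3)-np.outer(d,d))@o for o,d in rays)
    x=np.linalg.solve(M,b); return x,[np.linalg.norm((np.eye(3)-np.outer(d,d))@(x-o)) for o,d in rays]
def proj(C,P):
    c,A,o=C
    K=np.array([[c["fx"],0,c["cx"]],[0,c["fy"],c["cy"]],[0,0,1]])
    P=np.atleast_2d(P)
    Q=(P-o)@A
    return cv2.projectPoints(Q.reshape(-1,1,3),np.zeros(3),np.zeros(3),K,np.array([c["k1"],0,0,0,0]))[0][:,0]
def save(p,n): cv2.imwrite(f"pics/{n}.png",p[:,:,::-1])
E
cat > b.py <<'E'
from h import *
S=cam("scene");D=cam("side")
s=dict(mirror_mid=(320.2,170.1),mirror_top=(325.9,147.8),dial=(279.7,233.8),lens=(180.5,199.5),mug_center=(299.7,222.9),peg_tip=(343.3,211.5),peg_root=(362.1,225.4),mug_tree=(358.4,266.3),stand=(322.1,202.8),camera_stand=(192.1,332.8),flour_jar=(374,215.4),crank=(349.5,178.6))
d=dict(mirror_top=(349.6,216.9),lens=(373,67.9),peg_tip=(294.3,176.4),peg_root=(274.8,180.9),mug_tree=(272.7,226.8),stand=(352.4,272.2),camera_stand=(370.2,167),flour_jar=(276.8,276.8),crank=(336.7,316.4),mug_center=(350.7,226.6),mirror_mid=(354.1,229),dial=(358,203.5))
z=dict(mirror_mid=160,dial=75,mug_center=57.5,peg_tip=214,peg_root=181,mug_tree=0,stand=0,camera_stand=0,flour_jar=0,crank=5)
for k in s:
    print(k, "z-plane", atz(S,s[k],z[k]) if k in z else "", atz(D,d[k],z[k]) if k in z and k in d else "", "tri",*(tri([ray(S,s[k]),ray(D,d[k])]) if k in d else ()))
E
python3 b.py
```

```text
mirror_mid z-plane [459.24 266.02 160.  ] [462.26 260.06 160.  ] tri [461.63 262.98 162.43] [np.float64(0.7731650738919488), np.float64(0.7731650738918452)]
mirror_top z-plane   tri [470.63 305.6  235.96] [np.float64(7.17057743367343), np.float64(7.170577433673432)]
dial z-plane [449.51 -20.99  75.  ] [444.35 -13.84  75.  ] tri [445.67 -18.03  71.55] [np.float64(1.625145594669801), np.float64(1.6251455946697229)]
lens z-plane   tri [ 398.01 -339.41  455.65] [np.float64(0.2532545273767662), np.float64(0.25325452737680854)]
mug_center z-plane [474.84  73.07  57.5 ] [469.25 101.79  57.5 ] tri [468.53  83.95  45.22] [np.float64(0.4087304598320201), np.float64(0.4087304598320976)]
peg_tip z-plane [658.1   41.16 214.  ] [655.31  51.5  214.  ] tri [656.25  44.93 210.25] [np.float64(0.19068670141179964), np.float64(0.1906867014117884)]
peg_root z-plane [723.87  42.13 181.  ] [723.75  25.92 181.  ] tri [723.94  36.48 186.59] [np.float64(1.894267784465361), np.float64(1.8942677844653726)]
mug_tree z-plane [727.48  28.21   0.  ] [739.82  32.94   0.  ] tri [733.8   29.72  -0.58] [np.float64(6.527938253629334), np.float64(6.527938253629136)]
stand z-plane [466.16 265.81   0.  ] [462.47 263.69   0.  ] tri [464.33 265.4    0.55] [np.float64(1.9512294033199047), np.float64(1.9512294033198507)]
camera_stand z-plane [ 388.86 -436.33    0.  ] [ 384.3  -425.69    0.  ] tri [ 384.63 -434.38   -5.17] [np.float64(0.9844731942354285), np.float64(0.9844731942354372)]
flour_jar z-plane [679.01 290.13   0.  ] [692.12 295.56   0.  ] tri [685.65 292.18  -0.94] [np.float64(6.9929390517047185), np.float64(6.992939051704589)]
crank z-plane [501.42 452.59   5.  ] [506.17 457.96   5.  ] tri [503.48 454.81   3.07] [np.float64(2.8596803776891706), np.float64(2.859680377689048)]
```

```bash
cat > c.py <<'E'
from h import *
A=R.from_rotvec(r.get_eef_rot()).as_matrix(); print(A)
def ori(y,z):
    y=np.array(y,float);y/=np.linalg.norm(y);z=np.array(z,float);z-=y*(z@y);z/=np.linalg.norm(z)
    return R.from_matrix(np.c_[np.cross(y,z),y,z]).as_rotvec()
for a in np.arange(0,360,30):
    z=[np.cos(np.radians(a)),np.sin(np.radians(a)),0]
    print(a,r.solve_ik([440,85,320],ori([0,0,-1],z)),r.solve_ik([470,85,68],ori([0,0,-1],z)))
# hang: tool pointing +y, z up or down
pd=np.array([-68,10,30.]);
for y in ([0.1,1,0],[.1,-1,0]):
  for zz in (1,-1):
    print("hang",y,zz,r.solve_ik([650,50,165],ori(y,[0.3,0,zz] if zz==1 else [-.3,0,-1])))
E
python3 c.py
```

```text
[[ 0.41  0.   -0.91]
 [ 0.91  0.    0.41]
 [ 0.   -1.   -0.  ]]
0 [ 0.01  0.05 -0.06  1.46  0.   -3.13] [ 0.01  0.25 -0.47  0.85  0.   -3.13]
30 [ 0.01  0.05 -0.06  1.46  0.    2.63] [ 0.01  0.25 -0.47  0.85  0.    2.63]
60 [ 0.01  0.05 -0.06  1.46  0.    2.11] [ 0.01  0.25 -0.47  0.85  0.    2.11]
90 [ 0.01  0.05 -0.06  1.46  0.    1.58] [ 0.01  0.25 -0.47  0.85  0.    1.58]
120 [ 0.01  0.05 -0.06  1.46  0.    1.06] [ 0.01  0.25 -0.47  0.85  0.    1.06]
150 [ 0.01  0.05 -0.06  1.46  0.    0.53] [ 0.01  0.25 -0.47  0.85  0.    0.53]
180 [ 0.01  0.05 -0.06  1.46  0.    0.01] [ 0.01  0.25 -0.47  0.85  0.    0.01]
210 [ 0.01  0.05 -0.06  1.46  0.   -0.51] [ 0.01  0.25 -0.47  0.85  0.   -0.51]
240 [ 0.01  0.05 -0.06  1.46  0.   -1.04] [ 0.01  0.25 -0.47  0.85  0.   -1.04]
270 [ 0.01  0.05 -0.06  1.46  0.   -1.56] [ 0.01  0.25 -0.47  0.85  0.   -1.56]
300 [ 0.01  0.05 -0.06  1.46  0.   -2.08] [ 0.01  0.25 -0.47  0.85  0.   -2.08]
330 [ 0.01  0.05 -0.06  1.46  0.   -2.61] [ 0.01  0.25 -0.47  0.85  0.   -2.61]
hang [0.1, 1, 0] 1 [-0.5   1.19  0.38  2.33  1.17  0.29]
hang [0.1, 1, 0] -1 [-0.5   1.19  0.38  2.33  1.17 -2.85]
hang [0.1, -1, 0] 1 None
hang [0.1, -1, 0] -1 None
```

```bash
cat >> h.py <<'E'
def ori(y,z):
    y=np.array(y,float);y/=np.linalg.norm(y);z=np.array(z,float);z-=y*(z@y);z/=np.linalg.norm(z)
    return R.from_matrix(np.c_[np.cross(y,z),y,z]).as_rotvec()
E
cat > d.py <<'E'
from h import *
r.move_linear([233,480,400],max_speed=300)
r.move_ptp([450,80,400],ori([0,0,-1],[-1,0,0]))
pose=(r.get_ee_pos(),r.get_eef_rot()); 
p=r.snapshot("wrist"); save(p,"w1"); C=cam("wrist",pose); print(pose)
np.save("w1.npy",np.r_[pose])
z=dict(mirror_mid=160,dial=75,mug_center=57.5,peg_tip=214,peg_root=181,mug_tree=0,stand=0,machine=0,mug=0,mirror_top=240,flour_jar=0)
for k in z:
    print(k,[(d["pixel"],round(d["confidence"],2),atz(C,d["pixel"],z[k])) for d in r.spot_point(k,"wrist")[:2]])
p=r.snapshot("scene"); save(p,"s1")
print(r.get_clock())
E
python3 d.py
```

```text
(array([449.85,  80.61, 399.65]), array([-1.21, -1.21,  1.21]))
mirror_mid [([450.3, 169.8], 0.75, array([460.22, 259.54, 160.  ])), ([287.4, 336.8], 0.34, array([754.53,  22.59, 160.  ]))]
dial [([270.4, 151.9], 0.66, array([450.51,  -3.83,  75.  ]))]
mug_center [([323.4, 157.7], 0.64, array([463.7 ,  84.39,  57.5 ]))]
peg_tip [([298.6, 309.5], 0.66, array([650.65,  48.49, 214.  ])), ([288.5, 333.8], 0.36, array([694.25,  32.57, 214.  ]))]
peg_root [([286.4, 336.6], 0.83, array([732.85,  24.15, 181.  ]))]
mug_tree [([296.5, 272.1], 0.91, array([733.38,  25.59,   0.  ]))]
stand [([415.3, 153.7], 0.69, array([467.34, 262.29,   0.  ]))]
machine [([217.0, 131.7], 0.67, array([ 425.76, -115.67,    0.  ]))]
mug [([323.8, 157.5], 0.92, array([474.78,  85.64,   0.  ])), ([296.7, 270.5], 0.61, array([729.24,  26.14,   0.  ]))]
mirror_top [([514.6, 190.3], 0.74, array([464.32, 297.53, 240.  ]))]
flour_jar [([414.4, 254.1], 0.64, array([687.62, 283.8 ,   0.  ]))]
4.7
```

View pics/w1.png

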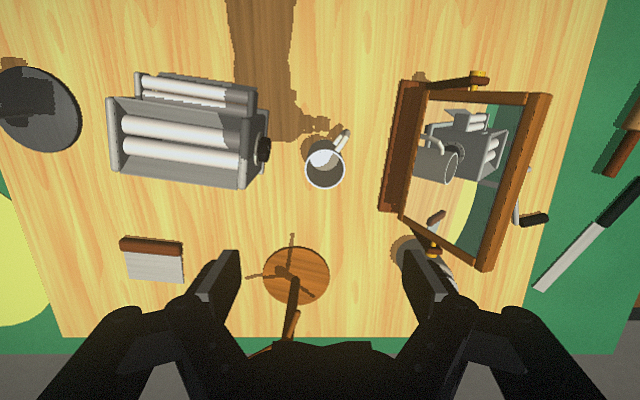

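Run:
```python
import cv2
p=cv2.imread("pics/w1.png")
a=cv2.resize(p[110:210,265:385],None,fx=6,fy=6,interpolation=cv2.INTER_CUBIC);cv2.imwrite("pics/w1m.png",a)
b=cv2.resize(p[225:375,220:350],None,fx=4,fy=4,interpolation=cv2.INTER_CUBIC);cv2.imwrite("pics/w1t.png",b)
```

```text
(no output)
```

View pics/w1m.png

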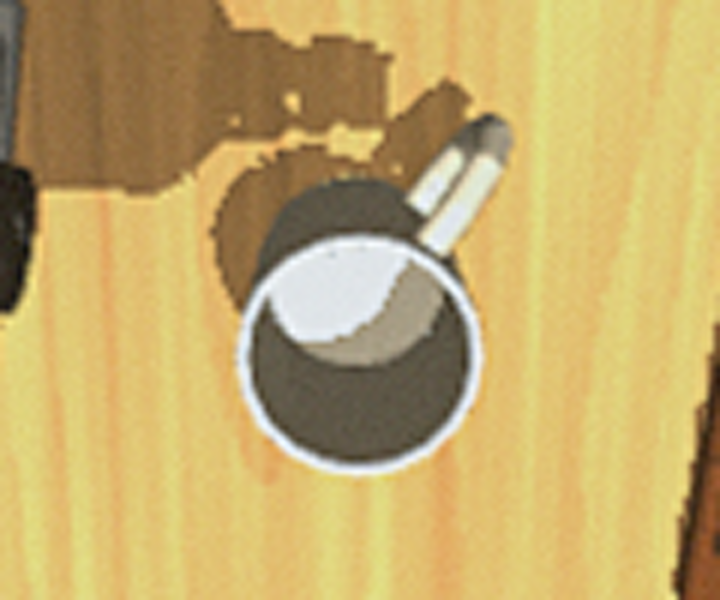

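View pics/w1t.png

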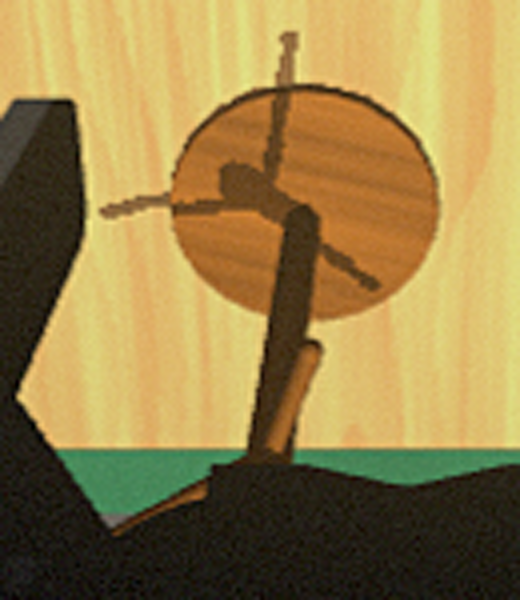

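```bash
cat > e.py <<'E'
from h import *
S=cam("scene");D=cam("side");w=np.load("w1.npy");W=cam("wrist",(w[0],w[1]))
c=atz(W,(325,169),115);print("rim",c)
m=lambda x,y:(265+x/6,110+y/6)
for z,a,b in ((94.5,(435,243),(488,150)),(24.5,(422,205),(455,158))):
    A,B=atz(W,m(*a),z),atz(W,m(*b),z); v=B-A; print("handle",A,B,np.degrees(np.arctan2(v[1],v[0])),"from c",np.degrees(np.arctan2(*(B-c)[[1,0]])))
T=lambda x,y:(220+x/4,225+y/4)
obs=[(S,(343.3,211.5),'t'),(S,(362.1,225.4),'r'),(S,(358.4,266.3),'b'),(D,(294.3,176.4),'t'),(D,(274.8,180.9),'r'),(D,(272.7,226.8),'b'),(W,T(312,345),'t'),(W,(296.5,272.1),'b'),(W,(286.4,336.6),'r')]
def pts(p):
    x,y,a,r0=p; u=np.array([np.cos(a),np.sin(a)])
    return dict(b=np.array([x,y,0]),r=np.r_[np.array([x,y])+u*r0,181],t=np.r_[np.array([x,y])+u*(r0+78),214])
f=lambda p:np.concatenate([(proj(C,pts(p)[k])[0]-px) for C,px,k in obs]+[[(p[3]-8)*.2]])
s=least_squares(f,[733,28,2.9,8],loss="soft_l1");print(s.x,np.degrees(s.x[2]));print(f(s.x)[:-1].reshape(-1,2));print(pts(s.x))
np.save("tree.npy",s.x)
for n,C in (("s1",S),("side0",D)):
    p=cv2.imread(f"pics/{n}.png")
    L=pts(s.x)
    q=np.array([proj(C,L[k])[0] for k in "brt"]); o=q.mean(0).astype(int)-[70,55]
    im=cv2.resize(p[o[1]:o[1]+110,o[0]:o[0]+140],None,fx=5,fy=5,interpolation=cv2.INTER_CUBIC)
    for i in q: cv2.circle(im,tuple(((i-o+.5)*5).astype(int)),4,(0,255,0),1)
    cv2.imwrite(f"pics/tree_{n}.png",im)
E
python3 e.py
```

```text
Traceback (most recent call last):
  File "e.py", line 2, in <module>
    S=cam("scene");D=cam("side");w=np.load("w1.npy");W=cam("wrist",(w[0],w[1]))
                                                       ~~~^^^^^^^^^^^^^^^^^^^^^
  File "h.py", line 10, in cam
    T=c["tool_from_camera"]; A=R.from_rotvec(q).as_matrix()
                               ~~~~~~~~~~~~~^^^
  File "scipy/spatial/transform/_rotation.pyx", line 1280, in scipy.spatial.transform._rotation.Rotation.from_rotvec
ValueError: Expected `rot_vec` to have shape (3,) or (N, 3), got ()
```

```bash
sed -i 's/(w\[0\],w\[1\])/(w[:3],w[3:])/' e.py; python3 e.py
```

```text
rim [469.94  86.44 115.  ]
handle [444.75 106.46  94.5 ] [420.47 119.79  94.5 ] 151.22084491269734 from c 146.0136010972468
handle [445.31 106.36  24.5 ] [431.2  116.08  24.5 ] 145.44825757026453 from c 142.5862137282022
[733.48  25.31   2.87   3.89] 164.36522099257613
[[-0.16 -1.52]
 [-0.26  3.74]
 [ 1.28  1.2 ]
 [ 0.33 -0.62]
 [-1.81  0.03]
 [ 2.09 -1.2 ]
 [-0.11  0.53]
 [-0.12  0.04]
 [ 1.29 -1.52]]
{'b': array([733.48,  25.31,   0.  ]), 'r': array([729.74,  26.36, 181.  ]), 't': array([654.63,  47.38, 214.  ])}
```

View pics/tree_s1.png

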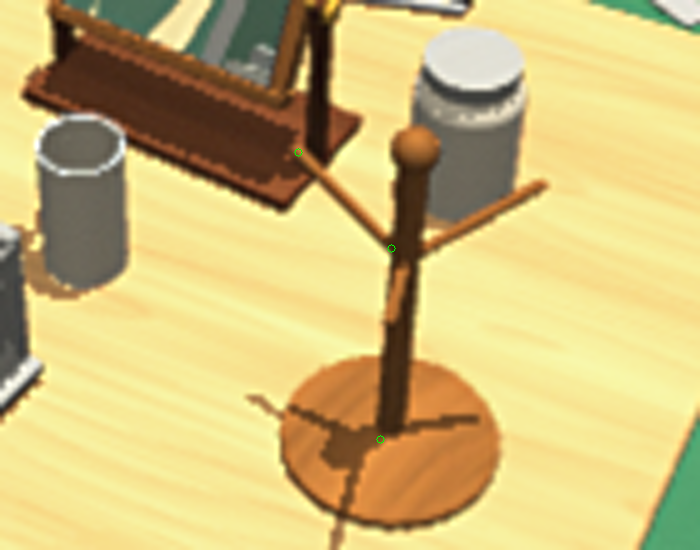

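View pics/tree_side0.png

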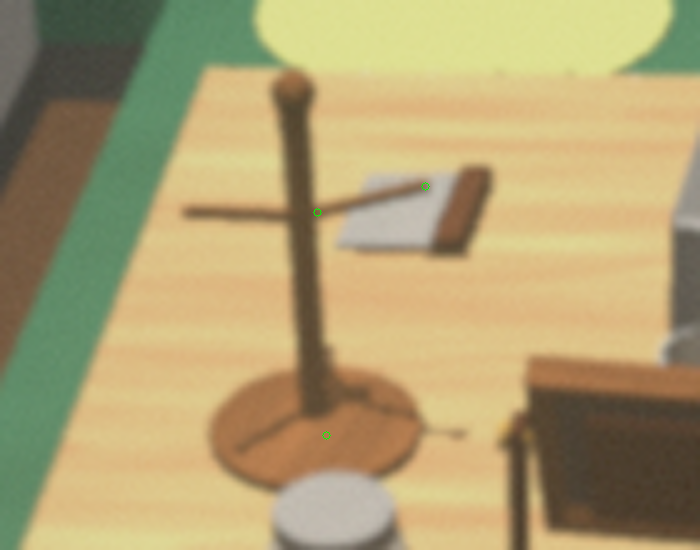

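```bash
cat > g.py <<'E'
from h import *
# planar fit with tool down
rows=[];bz=[];br=[]
for x in range(420,700,40):
  for z in range(60,400,60):
    q=r.solve_ik([x,40,z],ori([0,0,-1],[-1,0,0]))
    if q is None: continue
    c,s=np.cos(q[0]),np.sin(q[0]); rad=x*c+40*s; lat=-x*s+40*c
    a=q[1]-q[2]; rows.append((q[1],a)); br.append((rad,lat)); bz.append(z)
Q=np.array(rows);br=np.array(br)
M=np.c_[np.ones(len(Q)),np.sin(Q[:,0]),np.cos(Q[:,0]),np.cos(Q[:,1]),np.sin(Q[:,1])]
for y in (br[:,0],np.array(bz)):
    s=np.linalg.lstsq(M,y,rcond=None);print(s[0],np.abs(M@s[0]-y).max())
print(br[:,1].mean(),br[:,1].std())
t=np.load("tree.npy");u=-np.array([np.cos(t[2]),np.sin(t[2]),0]);p=np.array([u[0]*78,u[1]*78,-33]);p/=np.linalg.norm(p)
tip=np.array([654.6,47.4,213.])
print(p)
for yaw in (-30,-20,-10,0,10,20):
  for pit in (-20,0,20,35):
    n=R.from_rotvec([0,0,np.radians(yaw)]).apply([-u[1],u[0],0])  # tool y
    n=n-p*(n@p)*0
    side=np.cross(n,[0,0,1]); 
    my=np.cross(n,p)*-1; my=np.cross(p,n); my=my/np.linalg.norm(my)
    if my[2]<0: my=-my
    n=R.from_rotvec(np.radians(-pit)*p).apply(n); my=R.from_rotvec(np.radians(-pit)*p).apply(my)
    out=[]
    for d in (-60,28):
        T=tip+d*p-45.5*my-22*n
        out.append(r.solve_ik(T,ori(n,my)))
    print(yaw,pit,n,my[2],out[0],out[1])
E
python3 g.py
```

```text
[  0.  518.5   0.  409.5  55.6] 7.958078640513122e-13
[-207.5    0.   518.5   55.6 -409.5] 6.252776074688882e-13
80.0 6.029155041345696e-14
[ 0.89 -0.25 -0.39]
-30 -20 [0.79 0.55 0.26] 0.7751936936882988 None None
-30 0 [0.71 0.7  0.  ] 0.8985125712889782 None [-0.55  0.87 -1.02 -1.89  1.32 -2.69]
-30 20 [ 0.6   0.75 -0.28] 0.9134575721589516 [-0.62  0.24 -0.76  0.37  1.28  2.09] [-0.56  0.4  -0.66  0.14  1.26  2.27]
-30 35 [ 0.5   0.71 -0.49] 0.8519544213094233 [-0.58  0.21 -0.56  0.74  1.06  1.85] [-0.53  0.37 -0.44  0.62  1.05  1.95]
-20 -20 [0.67 0.68 0.29] 0.812624038483651 None None
-20 0 [0.58 0.81 0.  ] 0.9118433272332181 None None
-20 20 [ 0.46  0.84 -0.3 ] 0.9010808533441997 [-0.62  0.44 -0.43  1.06  1.24  1.52] [-0.57  0.57 -0.29  0.93  1.25  1.67]
-20 35 [ 0.35  0.78 -0.52] 0.8211104841866255 [-0.57  0.37 -0.31  1.14  1.01  1.57] [-0.53  0.52 -0.15  1.08  1.02  1.64]
-10 -20 [0.54 0.79 0.31] 0.8418006738713404 None None
-10 0 [0.43 0.9  0.  ] 0.9188013200722139 [-0.62  0.92 -0.23  1.99  1.4   0.41] [-0.57  1.07  0.04  2.11  1.45  0.41]
-10 20 [ 0.29  0.9  -0.31] 0.8849809
[... 573 characters left out ...]
.24] [-0.48  0.85  0.41  1.76  0.85  1.27]
10 -20 [0.22 0.92 0.31] 0.8849809670090814 None None
10 0 [0.1 1.  0. ] 0.9188013200722139 [-0.57  1.06  0.14  2.22  1.1   0.41] None
10 20 [-0.05  0.95 -0.31] 0.8418006738713404 [-0.53  0.88  0.26  1.99  0.92  0.92] [-0.5   1.08  0.59  2.11  0.94  0.95]
10 35 [-0.17  0.84 -0.51] 0.7164307574238036 [-0.47  0.82  0.38  1.94  0.74  1.16] [-0.45  1.03  0.73  2.07  0.76  1.18]
20 -20 [0.04 0.95 0.3 ] 0.9010808533441997 None None
20 0 [-0.08  1.    0.  ] 0.9118433272332181 None None
20 20 [-0.22  0.93 -0.29] 0.812624038483651 [-0.49  1.01  0.49  2.19  0.8   0.88] None
20 35 [-0.34  0.81 -0.47] 0.6727661669621082 [-0.43  0.97  0.64  2.17  0.64  1.12] None
```

```bash
cat > f.py <<'E'
from h import *
S=cam("scene");w=np.load("w1.npy");W=cam("wrist",(w[:3],w[3:]))
t=np.linspace(0,2*np.pi,60)
c=np.array([470,86.4]);a=np.radians(146);hd=np.array([np.cos(a),np.sin(a)])
circ=np.c_[c[0]+32*np.cos(t),c[1]+32*np.sin(t),0*t+115]
H=[np.r_[c+hd*k,z] for k,z in((32,57.5+37),(64,57.5+37),(64,57.5-33),(32,57.5-33))]
for n,C,o in (("s1",S,(270,190)),("w1",W,(265,110))):
    p=cv2.imread(f"pics/{n}.png")
    im=cv2.resize(p[o[1]:o[1]+90,o[0]:o[0]+120],None,fx=6,fy=6,interpolation=cv2.INTER_CUBIC)
    for P,col in ((circ,(0,255,0)),(circ-[0,0,115],(255,255,0)),(np.array(H),(0,0,255))):
        q=((proj(C,P)-o+.5)*6).astype(int); cv2.polylines(im,[q.reshape(-1,1,2)],False,col,1)
    cv2.imwrite(f"pics/mug_{n}.png",im)
E
python3 f.py; python3 -c "
import cv2,numpy as np
cv2.imwrite('pics/mugb.png',cv2.resize(np.hstack([cv2.imread('pics/mug_%s.png'%n) for n in('s1','w1')]),(800,300)))"
```

```text
(no output)
```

View pics/mugb.png

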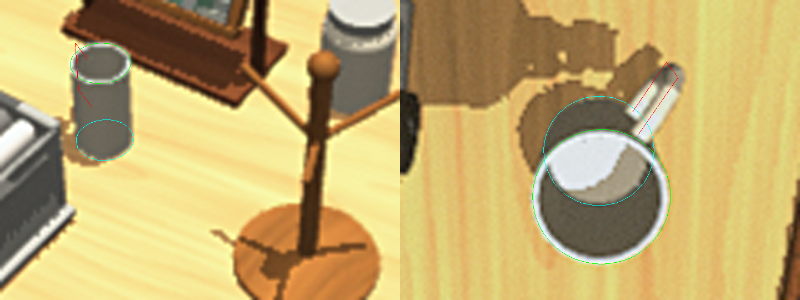

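The overlay shows the mug rim centre at (470, 86) fits both views, with the handle at about 142°. Next I'll pick the mug.

```bash
cat > k.py <<'E'
from h import *
a=np.radians(142);o=ori([0,0,-1],[np.cos(a),np.sin(a),0])
r.move_ptp([470,86.4,200],o)
r.move_linear([470,86.4,67],max_speed=150)
save(r.snapshot("scene"),"s2")
print(r.get_contact_force())
r.clamp(60)
print(r.get_opening(),r.get_contact_force(),r.get_ee_pos())
r.move_linear([470,86.4,330],max_speed=250)
save(r.snapshot("scene"),"s3"); save(r.snapshot("wrist"),"w3")
print(r.get_opening(),r.get_contact_force(),r.get_clock())
E
python3 k.py; python3 -c "
import cv2,numpy as np
cv2.imwrite('pics/k.png',cv2.resize(np.hstack([cv2.imread('pics/%s.png'%n) for n in('s3','w3')]),(800,250)))"
```

```text
[-0.03  0.1   0.15]
0.7230772433805955 [-1.03 -0.44  6.71] [470.92  86.28  68.12]
0.7243420201501202 [ 0.36  0.36 -2.84] 8.2417
```

View pics/s3.png

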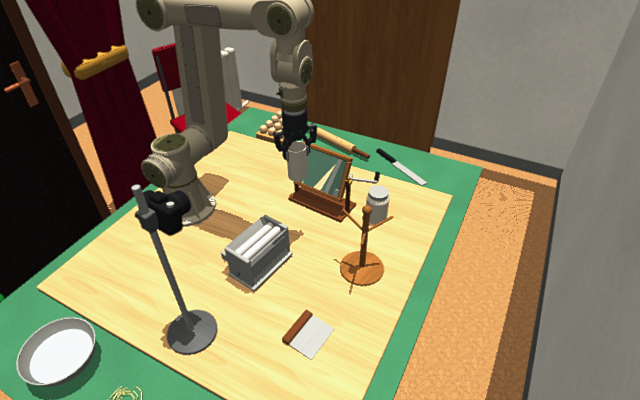

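View pics/w3.png

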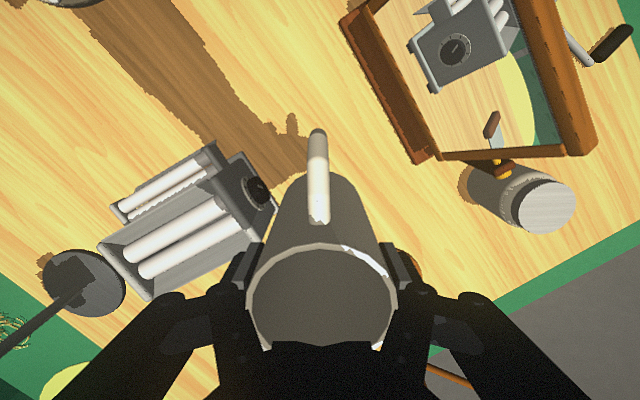

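```bash
cat > l.py <<'E'
from h import *
C=cam("wrist",(np.zeros(3),np.zeros(3)))
# tool-frame: mug axis at z=0, rim at y=-(57.5-9+dz)
for e in (-4,0,4):
  print(e,proj(C,[[0,-48.5,32+e],[0,-48.5,29+e],[32,-48.5,e],[-32,-48.5,e],[0,-28,69+e],[0,42,69+e]]).tolist())
t=np.load("tree.npy");u=-np.array([np.cos(t[2]),np.sin(t[2]),0]);p=np.array([u[0]*78,u[1]*78,-33]);p/=np.linalg.norm(p)
n=np.array([-u[1],u[0],0]);my=np.cross(p,n);my*=np.sign(my[2])
g=R.from_rotvec(np.radians(-20)*p);n,my=g.apply(n),g.apply(my)
tip=np.array([654.6,47.4,213.]);print(n,my,p)
T=lambda d:tip+d*p-45.5*my-22*n
print(T(-60),T(28)); np.savez("hang.npz",n=n,my=my,p=p,tip=tip)
E
python3 l.py
```

```text
-4 [[322.2097436496129, 251.4409488144221], [322.2030667373696, 258.37527831523505], [399.39098261364853, 319.66781042618425], [244.93528535835006, 319.6235446832561], [322.143764812933, 144.97522199143276], [321.85629249478325, 127.94342057162241]]
0 [[322.2188430067428, 242.0005963590533], [322.2119971308862, 249.10196529799026], [400.24427938934053, 311.79490422226985], [244.09786623488137, 311.75394306237285], [322.1516251847021, 134.96094701449465], [321.8591985765199, 121.50192121695662]]
4 [[322.22817543852045, 232.33016403846523], [322.22115390728055, 239.60489496785775], [401.11702351015003, 303.74844987819824], [243.2413757611701, 303.7109519332796], [322.15967776494415, 124.71568197342576], [321.8621500348425, 114.96688333997866]]
[ 0.12  0.94 -0.31] [0.44 0.23 0.87] [ 0.89 -0.25 -0.39]
[578.4   31.1  203.93] [656.45   9.26 169.64]
```

```bash
cat > m.py <<'E'
from h import *
h=np.load("hang.npz");n,my,p,tip=[h[k] for k in("n","my","p","tip")]
T=lambda d:tip+d*p-45.5*my-22*n
r.move_ptp(T(-65),ori(n,my))
print(r.get_ee_pos(),T(-65),r.get_opening(),r.get_clock())
pose=(r.get_ee_pos(),r.get_eef_rot());print(pose)
w=r.snapshot("wrist");C=cam("wrist",pose)
save(w,"w4"); save(r.snapshot("scene"),"s4"); save(r.snapshot("side"),"d4")
print(proj(C,[tip,tip+p*78]))
E
python3 m.py
python3 - <<'E'
import cv2
a=cv2.imread('pics/s4.png')[130:300,230:430];b=cv2.imread('pics/d4.png')[120:250,210:410]
cv2.imwrite('pics/s4z.png',cv2.resize(a,None,fx=3.5,fy=3.5));cv2.imwrite('pics/d4z.png',cv2.resize(b,None,fx=3.5,fy=3.5))
E
```

```text
[573.72  32.68 205.96] [573.97  32.34 205.88] 0.7246376171940914 9.2167
(array([573.72,  32.68, 205.96]), array([-0.29,  0.44, -0.2 ]))
[[432.2  164.68]
 [564.45 164.7 ]]
```

View pics/s4z.png

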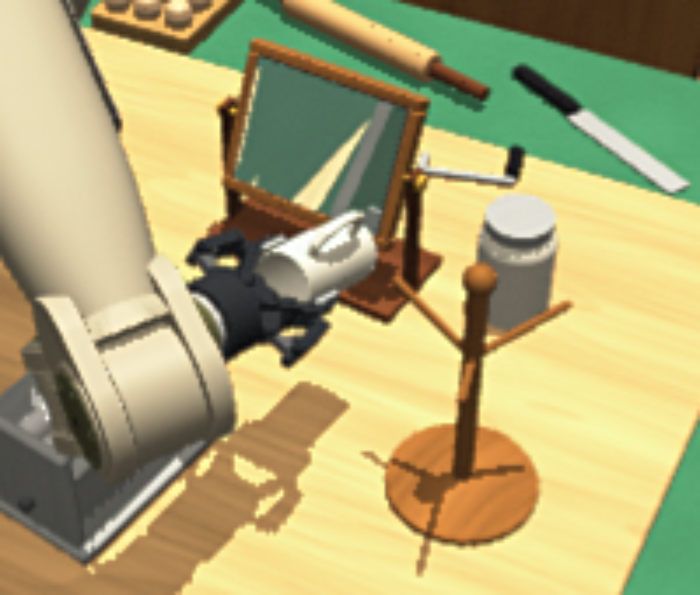

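View pics/d4z.png

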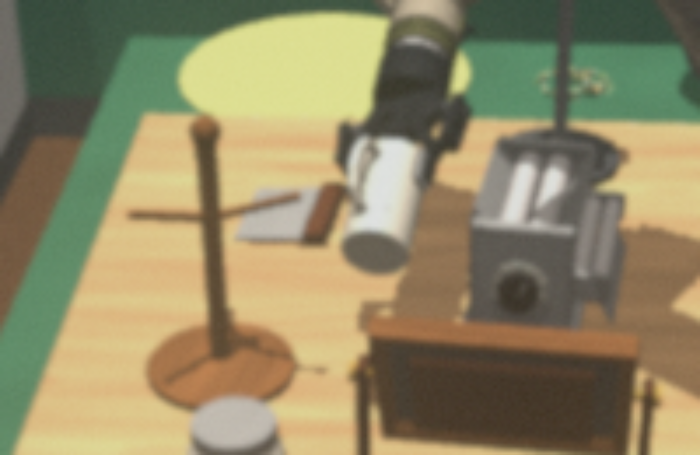

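View pics/w4.png

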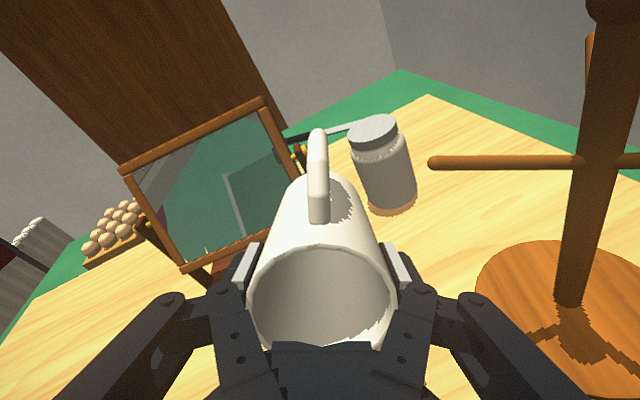

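```bash
cat > n.py <<'E'
from h import *
h=np.load("hang.npz");n,my,p,tip=[h[k] for k in("n","my","p","tip")]
T=lambda d:tip+d*p-45.5*my-22*n
f0=r.get_contact_force()
for d in (-12,-2,8,18,28):
    r.move_linear(T(d),max_speed=80)
    f=r.get_contact_force()-f0; print(d,f,r.get_ee_pos()-T(d))
    if np.linalg.norm(f)>6: print("STOP");break
save(r.snapshot("wrist"),"w5"); save(r.snapshot("scene"),"s5"); save(r.snapshot("side"),"d5")
print(r.get_clock())
E
python3 n.py
python3 - <<'E'
import cv2
a=cv2.imread('pics/s5.png')[130:300,230:430];b=cv2.imread('pics/d5.png')[120:250,210:410]
cv2.imwrite('pics/s5z.png',cv2.resize(a,None,fx=3.5,fy=3.5));cv2.imwrite('pics/d5z.png',cv2.resize(b,None,fx=3.5,fy=3.5))
E
```

```text
-12 [ 0.47 -0.48  0.41] [-0.22  0.26  0.12]
-2 [-0.56 -1.05  0.59] [-0.18  0.    0.03]
8 [-0.81 -0.29  0.36] [-0.22  0.02 -0.08]
18 [-0.92 -1.05 -0.96] [-0.24  0.08 -0.11]
28 [ 0.05 -0.82  0.24] [-0.23  0.08 -0.14]
11.425
```

View pics/s5z.png

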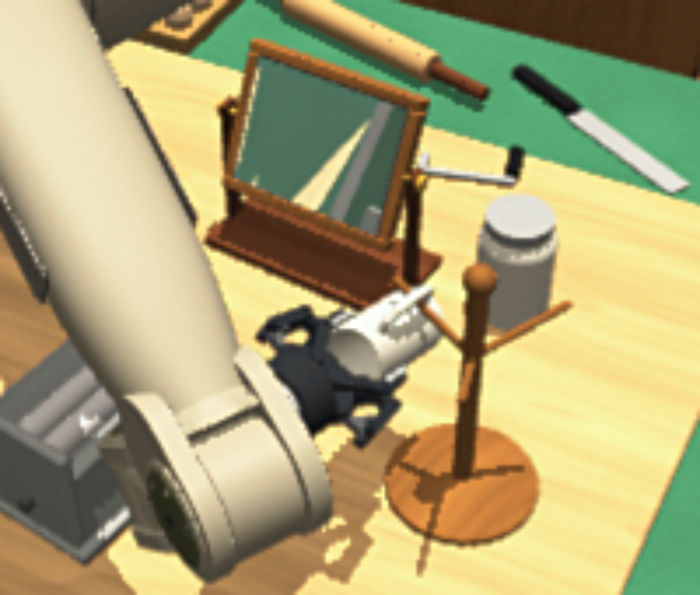

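View pics/w5.png

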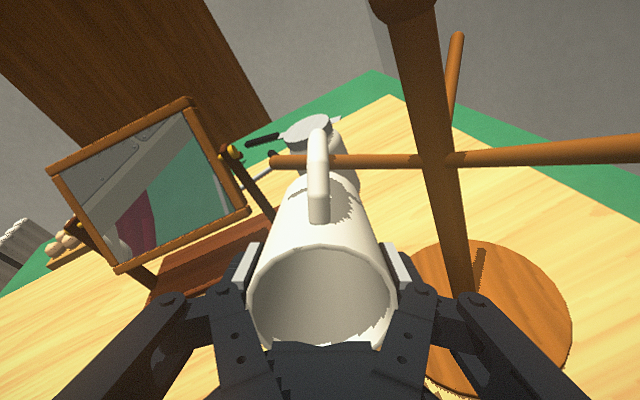

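```bash
cat > o.py <<'E'
from h import *
h=np.load("hang.npz");n,my,p,tip=[h[k] for k in("n","my","p","tip")]
T0=r.get_ee_pos(); f0=r.get_contact_force()
for d in (5,7,8,9,10,11,12,13):
    r.move_linear(T0-d*my,max_speed=40)
    f=r.get_contact_force()-f0; print(d,f,f@my)
    if f@my>2.5: break
print(r.get_clock())
E
python3 o.py
```

```text
5 [2.67 3.13 4.2 ] 5.545195662247268
11.7
```

```bash
cat > q.py <<'E'
from h import *
r.let_go(); r.dwell(0.4)
save(r.snapshot("wrist"),"w6"); save(r.snapshot("scene"),"s6")
print(r.get_contact_force(),r.get_opening(),r.get_clock())
E
python3 q.py
python3 - <<'E'
import cv2
a=cv2.imread('pics/s6.png')[130:300,230:430]
cv2.imwrite('pics/s6z.png',cv2.resize(a,None,fx=3.5,fy=3.5))
E
```

```text
[ 0.51 -0.03 -0.07] 1.0054208103220725 12.5667
```

View pics/s6z.png

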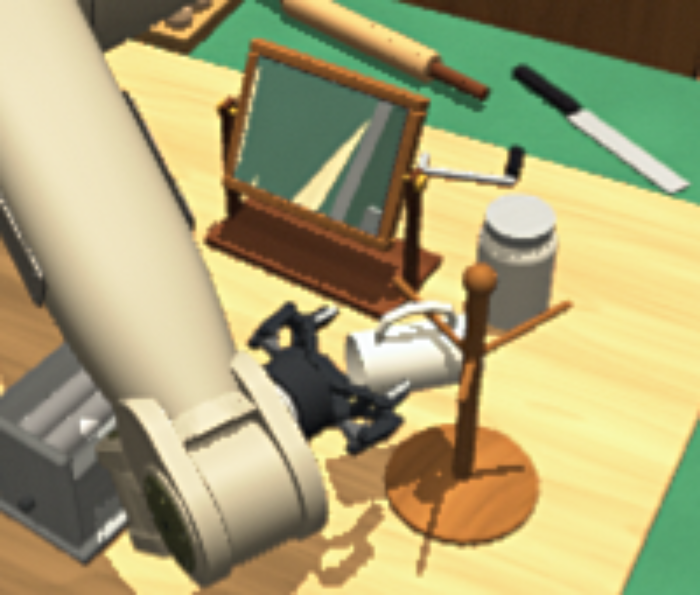

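View pics/w6.png

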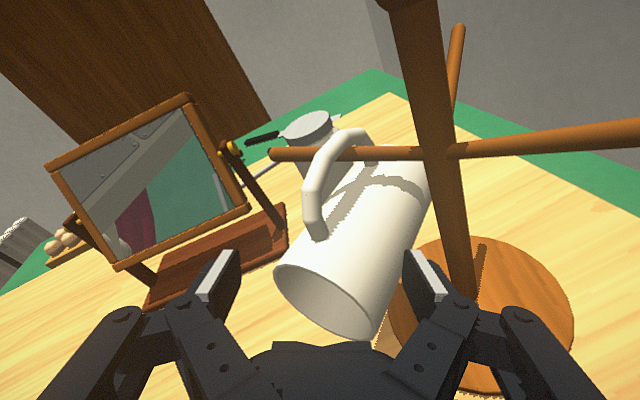

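```bash
cat > s.py <<'E'
from h import *
h=np.load("hang.npz");n=h["n"]
P=r.get_ee_pos()
r.move_linear(P-130*n,max_speed=150)
save(r.snapshot("wrist"),"w7")
print(r.get_ee_pos(),r.get_q(),r.solve_ik([420,215,440],ori([0,0,-1],[-1,0,0])),r.get_clock())
E
python3 s.py
```

```text
[ 637.63 -113.16  206.17] [-0.69  1.02  0.56  2.13  0.93  0.89] [0.3  0.14 0.34 1.77 0.   0.3 ] 13.6333
```

View pics/w7.png

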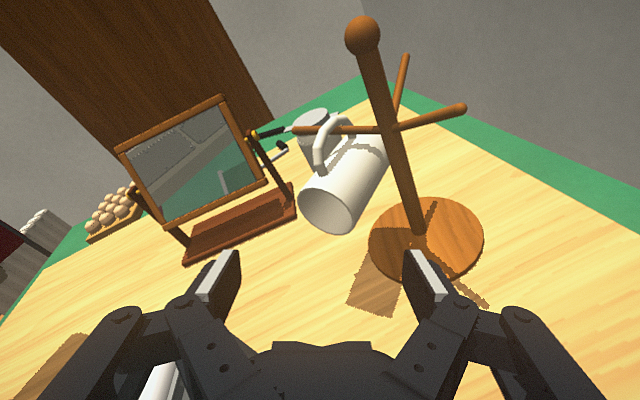

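```bash
cat > s2.py <<'E'
from h import *
o=ori([0,0,-1],[-1,0,0])
r.move_ptp([560,-60,430],o)
r.move_ptp([430,215,440],o)
pose=(r.get_ee_pos(),r.get_eef_rot());np.save("w8.npy",np.r_[pose])
save(r.snapshot("wrist"),"w8");save(r.snapshot("scene"),"s8");save(r.snapshot("side"),"d8")
for n in("scene","side","wrist"):
  for k in("lens","dial","mirror_mid","mirror_top","stand"):
    print(n,k,[(d["pixel"],round(d["confidence"],2)) for d in r.spot_point(k,n)[:1]])
print(r.get_clock())
E
python3 s2.py
python3 - <<'E'
import cv2
D='pics/'
a=cv2.imread(D+'s8.png')
cv2.imwrite(D+'s8m.png',cv2.resize(a[130:230,270:390],None,fx=6,fy=6,interpolation=2))
cv2.imwrite(D+'s8c.png',cv2.resize(a[170:300,120:320],None,fx=4,fy=4,interpolation=2))
a=cv2.imread(D+'d8.png')
cv2.imwrite(D+'d8m.png',cv2.resize(a[190:300,290:420],None,fx=5,fy=5,interpolation=2))
cv2.imwrite(D+'d8c.png',cv2.resize(a[20:120,320:440],None,fx=5,fy=5,interpolation=2))
E
```

```text
scene lens [([183.1, 204.5], 0.94)]
scene dial [([278.2, 230.2], 0.82)]
scene mirror_mid [([319.7, 173.7], 0.87)]
scene mirror_top [([325.4, 148.7], 0.56)]
scene stand [([323.0, 202.9], 0.6)]
side lens [([337.4, 320.2], 0.64)]
side dial [([359.0, 204.9], 0.77)]
side mirror_mid [([353.1, 228.0], 0.81)]
side mirror_top [([352.3, 216.1], 0.77)]
side stand [([350.8, 269.7], 0.96)]
wrist lens []
wrist dial [([200.3, 157.8], 0.82)]
wrist mirror_mid [([351.8, 176.3], 0.71)]
wrist mirror_top [([389.9, 193.1], 0.82)]
wrist stand [([343.2, 158.0], 0.8)]
16.75
```

View pics/w8.png

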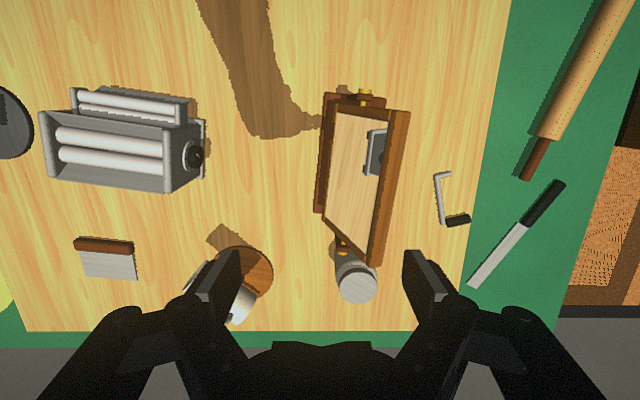

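View pics/s8m.png

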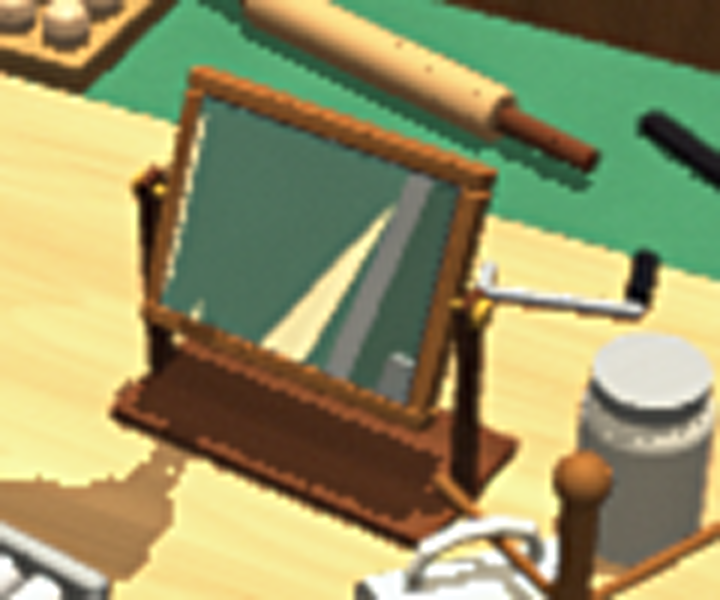

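View pics/d8m.png

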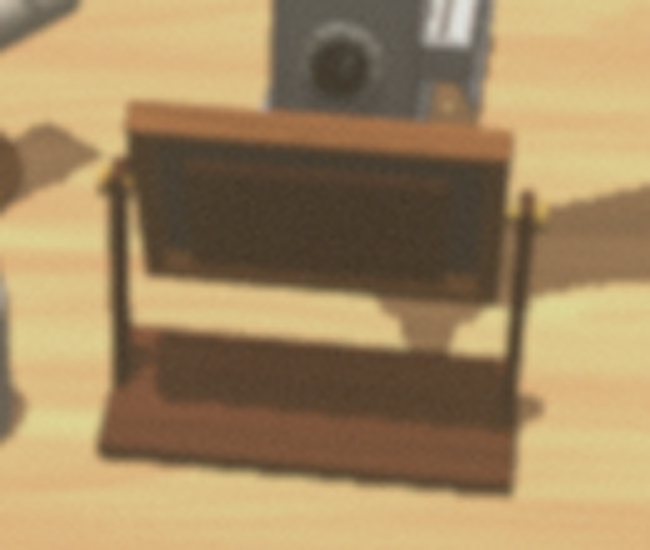

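View pics/s8c.png

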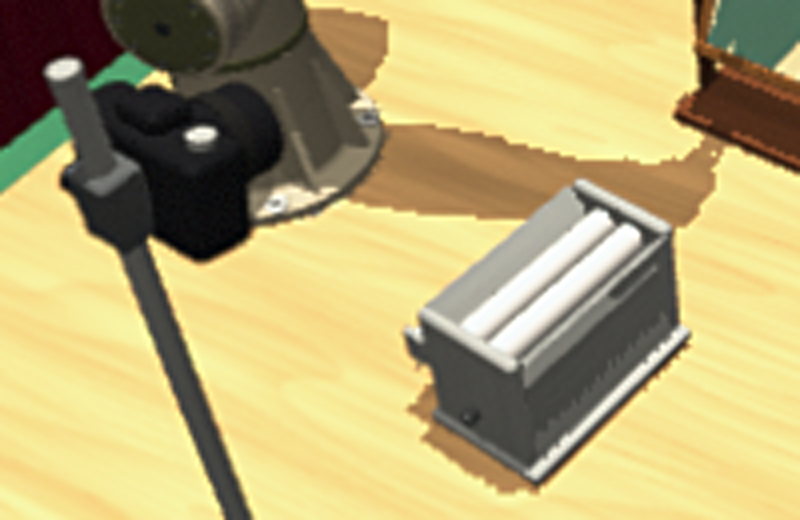

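View pics/d8c.png

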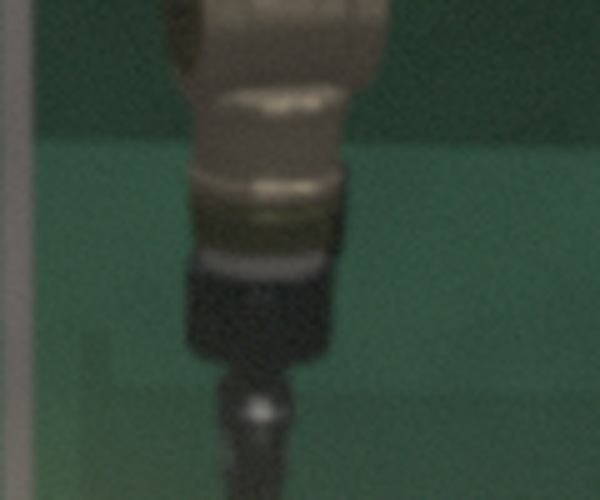

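Run:
```python
import cv2
D='pics/'
a=cv2.imread(D+'w8.png')
cv2.imwrite(D+'w8m.png',cv2.resize(a[80:275,300:425],None,fx=3,fy=3,interpolation=2))
cv2.imwrite(D+'w8d.png',cv2.resize(a[100:220,130:230],None,fx=5,fy=5,interpolation=2))
a=cv2.imread(D+'side0.png')
cv2.imwrite(D+'d0c.png',cv2.resize(a[20:120,320:440],None,fx=5,fy=5,interpolation=2))
```

```text
(no output)
```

View pics/w8m.png

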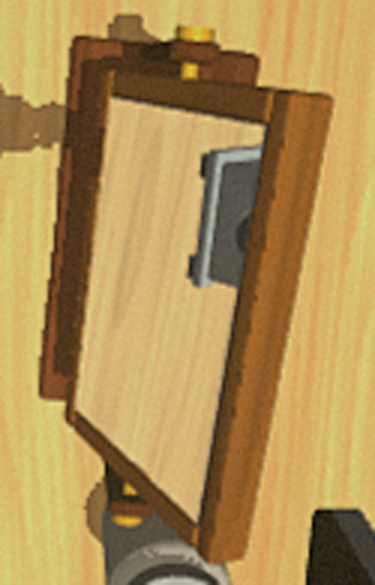

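View pics/w8d.png

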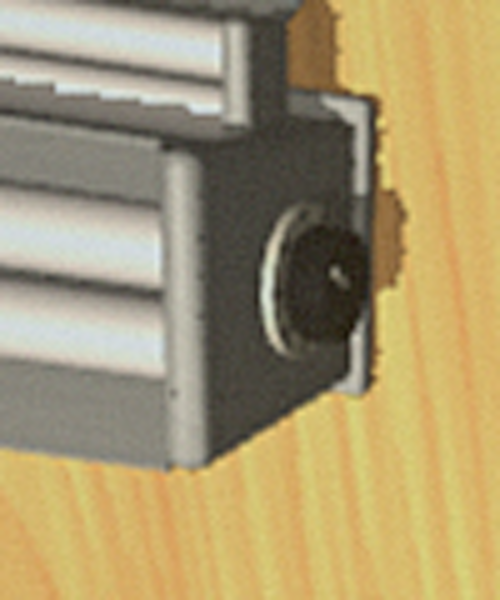

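View pics/d0c.png

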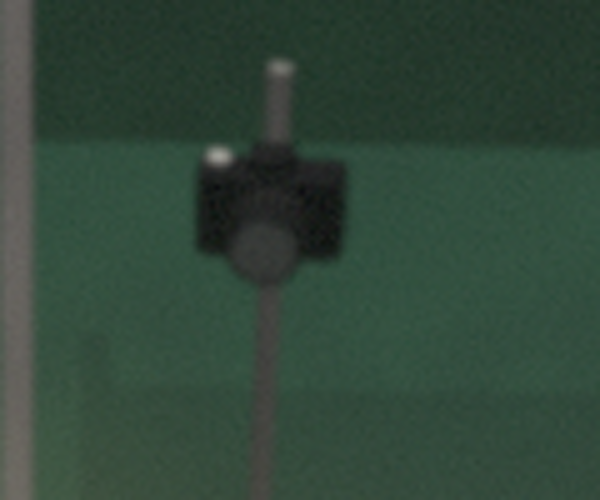

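```bash
cat > fit.py <<'E'
from h import *
S=cam("scene");D=cam("side");w=np.load("w8.npy");W=cam("wrist",(w[:3],w[3:]))
s=lambda x,y:(270+x/6,130+y/6); d=lambda x,y:(290+x/5,190+y/5); v=lambda x,y:(300+x/3,80+y/3)
h=107.5
M=[(D,d(130,102),(-5,-h,85)),(D,d(511,132),(-5,h,85)),(D,d(133,133),(17,-h,85)),(D,d(508,158),(17,h,85)),(D,d(148,275),(17,-h,-85)),(D,d(495,302),(17,h,-85)),
(S,s(195,68),(17,h,85)),(S,s(495,172),(17,-h,85)),(S,s(148,315),(-5,h,-85)),(S,s(418,425),(-5,-h,-85)),
(W,v(272,92),(-5,h,85)),(W,v(203,548),(-5,-h,85)),(W,v(332,98),(17,h,85)),(W,v(243,562),(17,-h,85)),(W,v(112,72),(-5,h,-85)),(W,v(67,413),(-5,-h,-85))]
B=[(D,d(98,458),(60,-125,0)),(D,d(512,493),(60,125,0)),(S,s(113,418),(-60,125,0)),(S,s(425,545),(-60,-125,0)),(W,v(75,38),(-60,125,15)),(W,v(42,395),(-60,-125,15))]
def fr(p):
    X,Y,yaw,t,z=p
    Rz=R.from_euler('z',yaw).as_matrix(); Ry=R.from_euler('y',-t).as_matrix()
    return np.array([X,Y,z]),Rz,Rz@Ry
def f(p,per=False):
    o,Rz,Rm=fr(p); e=[proj(C,o+Rm@np.array(P))[0]-px for C,px,P in M]
    e+=[proj(C,np.array([o[0],o[1],0])+Rz@np.array(P))[0]-px for C,px,P in B]
    return np.array(e) if per else np.r_[np.concatenate(e),(p[4]-160)*.5]
g=None
for t0 in(-.4,.4):
    q=least_squares(f,[464,265,np.radians(84),t0,160],loss="soft_l1")
    if g is None or q.cost<g.cost:g=q
print(g.cost,g.x,np.degrees(g.x[2]));print(f(g.x,True))
o,Rz,Rm=fr(g.x);print(Rm);print("top",o+Rm@[6,0,85])
print("pole",tri([ray(D,(376,33)),ray(S,(136.2,187))]))
L,e=tri([ray(D,(372.8,69.6)),ray(S,(184,202))]);print("lens",L,e)
Dl,e=tri([ray(S,(279,232)),ray(D,(358.5,204)),ray(W,(197,157))]);print("dial",Dl,e)
D2=atz(W,(197,157),75);print(D2)
Dl[2]=75
def rep(t,L,Dl):
    Rm=fr([*g.x[:3],t,160])[2];mid=o*[1,1,0]+[0,0,160]+Rm@[-4,0,0]
    return Rm.T@(L-mid),Rm.T@(Dl-mid)
for t in np.arange(-.2,.06,.02):
    a,b=rep(t,L,Dl); x=(a[2]/-a[0],b[2]/-b[0]); hit=a[2]+(b[2]-a[2])*a[0]/(a[0]+b[0]); print(round(t,2),a,b,"hit z",hit)
np.savez("mir.npz",g=g.x,L=L,D=Dl)
E
python3 fit.py
```

```text
34.85998573862549 [464.39 264.27   1.47  -0.37 156.44] 84.21505197296445
[[-0.9  -1.13]
 [ 0.04 -1.  ]
 [-2.66 -0.95]
 [ 0.21  0.35]
 [-1.8   2.97]
 [-0.36  3.84]
 [ 1.55 -0.51]
 [ 0.61 -0.46]
 [-1.08  0.57]
 [ 0.81  1.53]
 [ 4.82 -1.02]
 [-0.01  5.48]
 [ 0.16 -1.49]
 [-0.04 -1.06]
 [-0.65 -1.36]
 [ 1.42  1.27]
 [-1.25 -0.33]
 [-0.41  0.75]
 [-1.35  0.53]
 [-0.27  2.51]
 [-2.09 -1.53]
 [-2.74  1.77]]
[[ 0.09 -0.99  0.04]
 [ 0.93  0.1   0.36]
 [-0.36  0.    0.93]]
top [468.02 300.13 233.66]
pole (array([ 388.52, -433.06,  559.5 ]), [np.float64(1.2854341201717847), np.float64(1.2854341201719517)])
lens [ 400.78 -335.96  448.41] [np.float64(3.1031450241280605), np.float64(3.103145024128016)]
dial [444.06 -12.59  74.08] [np.float64(2.2347749698950223), np.float64(1.4799003135088014), np.float64(3.4758082294497714)]
[447.2  -11.13  75.  ]
-0.2 [-644.85    2.78  162.75] [-251.08   -7.68 -138.44] hit z -54.03157522718459
-0.18 [-641.46    2.78  175.69] [-253.8    -7.68 -133.31] hit z -45.71021578265578
-0.16 [-637.82    2.78  188.56] [-256.41   -7.68 -128.12] hit z -37.318566629489936
-0.14 [-633.92    2.78  201.36] [-258.92   -7.68 -122.89] hit z -28.859811500920642
-0.12 [-629.77    2.78  214.08] [-261.32   -7.68 -117.61] hit z -20.33709579425218
-0.1 [-625.36    2.78  226.71] [-263.62   -7.68 -112.28] hit z -11.753524221145142
-0.08 [-620.7     2.78  239.25] [-265.82   -7.68 -106.9 ] hit z -3.112158166588415
-0.06 [-615.79    2.78  251.7 ] [-267.9    -7.68 -101.49] hit z 5.58398725515184
-0.04 [-610.63    2.78  264.04] [-269.88   -7.68  -96.03] hit z 14.331946462260674
-0.02 [-605.23    2.78  276.28] [-271.74   -7.68  -90.53] hit z 23.12880700261468
-0.0 [-599.58    2.78  288.41] [-273.5    -7.68  -85.  ] hit z 31.971713507836625
0.02 [-593.69    2.78  300.42] [-275.14   -7.68  -79.43] hit z 40.85787202927861
0.04 [-587.57    2.78  312.31] [-276.67   -7.68  -73.84] hit z 49.78455478528099
```

```bash
cat >> fit.py <<'E'
print("----fixed")
for t in (-.42,-.40,-.37):
    q=least_squares(lambda p:f([*p,t,160])[:-1],g.x[:3],loss="soft_l1");print(t,q.cost,q.x,np.degrees(q.x[2]))
    if t==-.42:
        print(f([*q.x,t,160],True)[:16]);np.savez("mir.npz",g=np.r_[q.x,-.42,160],L=L,D=Dl)
X,Y,yaw=np.load("mir.npz")["g"][:3]
def tcp(t,below=20):
    o,_,Rm=fr([X,Y,yaw,t,160]); return o+Rm@[6,0,85-below], ori(-Rm[:,2],Rm[:,1])
def tcp2(t,below=20):
    o,_,Rm=fr([X,Y,yaw,t,160]); return o+Rm@[6,0,85-below], ori(-Rm[:,2],-Rm[:,1])
for F in(tcp,tcp2):
  for t,b in((-.42,-60),(-.42,20),(-.25,20),(-.07,20)): print(t,F(t,b)[0],r.solve_ik(*F(t,b)))
E
python3 fit.py | sed -n '/fixed/,$p'
```

```text
----fixed
-0.42 43.18963856503893 [464.34 261.6    1.47] 84.3653426113233
[[-1.07 -1.37]
 [ 0.02 -1.35]
 [-2.79 -0.95]
 [ 0.19  0.25]
 [-1.54  0.42]
 [-0.26  1.12]
 [ 1.7  -0.83]
 [ 0.85 -0.87]
 [-2.14  0.43]
 [ 0.01  1.4 ]
 [ 6.41 -0.71]
 [ 1.57  6.52]
 [ 1.14 -1.3 ]
 [ 1.11 -0.54]
 [-4.69 -1.56]
 [-1.95  2.28]]
-0.4 39.71763566904682 [464.25 262.38   1.47] 84.29336500233195
-0.37 37.643395830533045 [464.09 263.49   1.47] 84.24268143128442
-0.42 [470.68 325.89 289.95] [ 0.63  0.57  0.51  1.8  -0.31  0.77]
-0.42 [467.48 293.43 216.9 ] [ 0.59  0.52  0.25  1.57 -0.32  0.73]
-0.25 [466.49 283.39 221.49] [ 0.51  0.39  0.11  1.43 -0.2   0.62]
-0.07 [465.37 272.08 224.42] [ 0.41  0.28 -0.02  1.31 -0.06  0.51]
-0.42 [470.68 325.89 289.95] [ 0.63  0.57  0.51  1.8  -0.31 -2.37]
-0.42 [467.48 293.43 216.9 ] [ 0.59  0.52  0.25  1.57 -0.32 -2.41]
-0.25 [466.49 283.39 221.49] [ 0.51  0.39  0.11  1.43 -0.2  -2.52]
-0.07 [465.37 272.08 224.42] [ 0.41  0.28 -0.02  1.31 -0.06 -2.63]
```

```bash
cat > t.py <<'E'
from h import *
def Rm(t): return R.from_euler('z',1.4716).as_matrix()@R.from_euler('y',-t).as_matrix()
O=np.array([464.3,263,160])
def tcp(t,b=20): M=Rm(t); return O+M@[6,0,85-b], ori(-M[:,2],M[:,1])
E
cat > u.py <<'E'
from t import *
r.move_ptp(*tcp(-.42,-60))
f0=r.get_contact_force()
save(r.snapshot("wrist"),"w9")
P,o=tcp(-.42,20); r.move_linear(P,max_speed=100)
print(r.get_contact_force()-f0,r.get_clock())
save(r.snapshot("scene"),"s9");save(r.snapshot("side"),"d9");save(r.snapshot("wrist"),"w10")
E
python3 u.py
python3 - <<'E'
import cv2
D='pics/'
a=cv2.imread(D+'s9.png')[100:230,250:410];b=cv2.imread(D+'d9.png')[150:300,270:430]
cv2.imwrite(D+'s9z.png',cv2.resize(a,None,fx=4.5,fy=4.5));cv2.imwrite(D+'d9z.png',cv2.resize(b,None,fx=4,fy=4))
E
```

```text
[-0.04  0.97 -0.51] 18.5583
```

View pics/s9z.png

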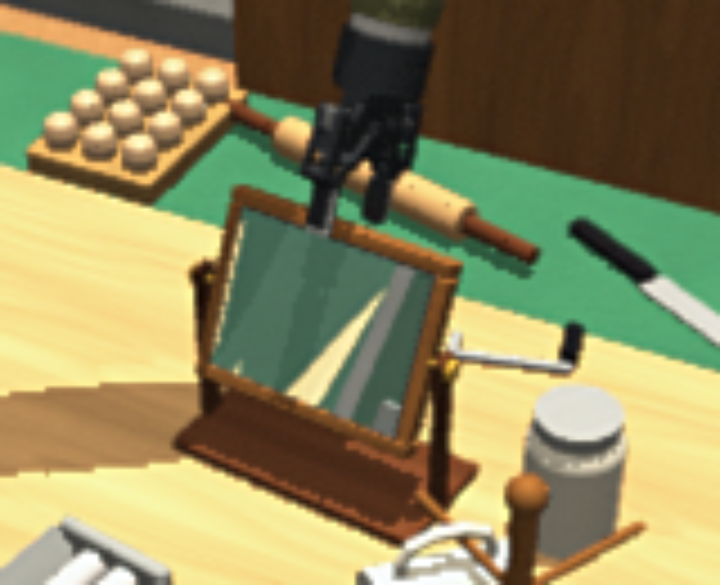

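View pics/w10.png

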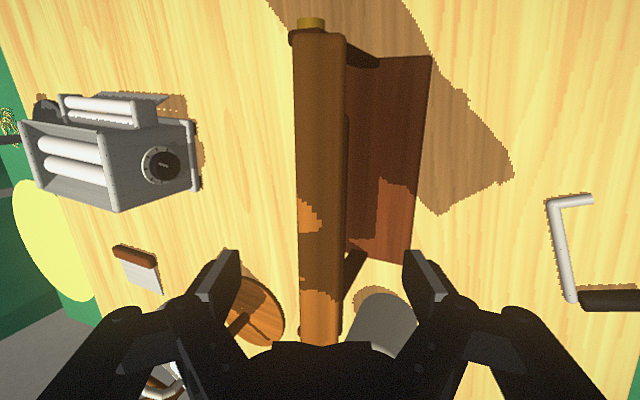

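The fingers straddle the frame's top edge, which runs down columns 298–345, centred and aligned. Next I'll clamp and swing it.

```bash
cat > v.py <<'E'
from t import *
f0=r.get_contact_force()
r.clamp(40)
print(r.get_opening(),r.get_contact_force()-f0,r.get_ee_pos()-tcp(-.42)[0])
for t in (-.36,-.30,-.24,-.18,-.12,-.075):
    P,o=tcp(t); r.move_linear(P,frame=o,max_speed=50)
    print(t,r.get_contact_force()-f0,r.get_moment(),r.get_opening())
r.dwell(.4)
print(r.get_clock(),R.from_rotvec(r.get_eef_rot()).as_matrix()[:,1],-Rm(-.075)[:,2],r.get_ee_pos()-P,r.get_contact_force()-f0)
save(r.snapshot("scene"),"s11");save(r.snapshot("side"),"d11");save(r.snapshot("wrist"),"w11")
pose=(r.get_ee_pos(),r.get_eef_rot());np.save("w11.npy",np.r_[pose])
E
python3 v.py
python3 - <<'E'
import cv2
D='pics/'
a=cv2.imread(D+'s11.png')[130:310,250:450];b=cv2.imread(D+'d11.png')[190:300,290:420]
cv2.imwrite(D+'s11z.png',cv2.resize(a,None,fx=4,fy=3.3333));cv2.imwrite(D+'d11z.png',cv2.resize(b,None,fx=5,fy=5,interpolation=2))
E
```

```text
0.24766325604630776 [-0.85 -4.1   4.9 ] [-0.11 -0.98  0.7 ]
-0.36 [-0.23  0.54 -0.78] [0.26 0.01 0.02] 0.2462539183649361
-0.3 [-0.06  0.65 -0.08] [ 0.28  0.04 -0.04] 0.2475314703097551
-0.24 [-0.32  0.84 -0.58] [ 0.53  0.02 -0.05] 0.24573905743292299
-0.18 [-0.58  1.56  1.08] [ 0.45  0.18 -0.08] 0.2482533363690605
-0.12 [-2.59  1.8   2.69] [ 0.46  0.19 -0.11] 0.24737819160829913
-0.075 [-1.99  2.42  3.49] [ 0.36  0.36 -0.07] 0.2464362229296684
21.2083 [-0.01 -0.07 -1.  ] [-0.01 -0.07 -1.  ] [0.   0.44 0.16] [-2.31  1.79  4.52]
```

View pics/s11z.png

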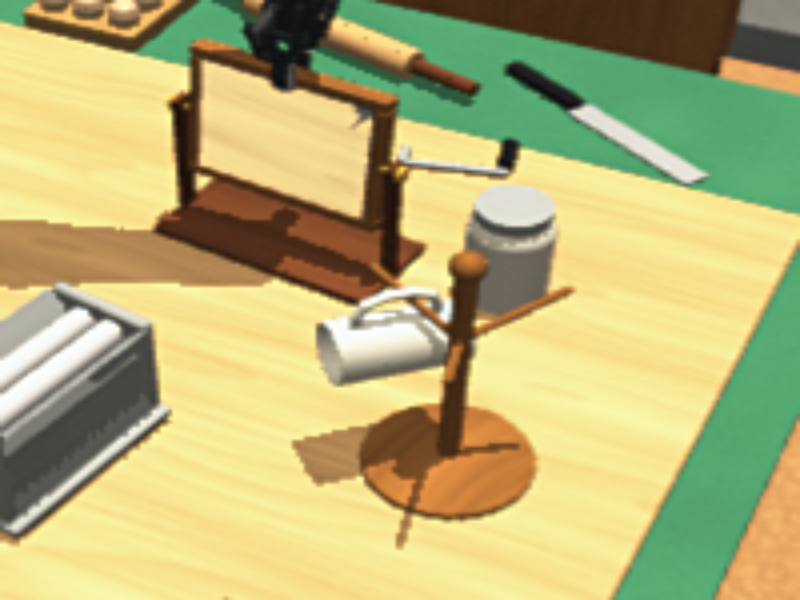

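View pics/w11.png

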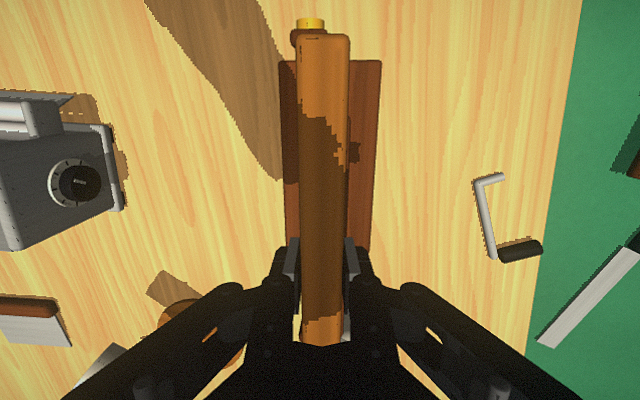

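View pics/d11z.png

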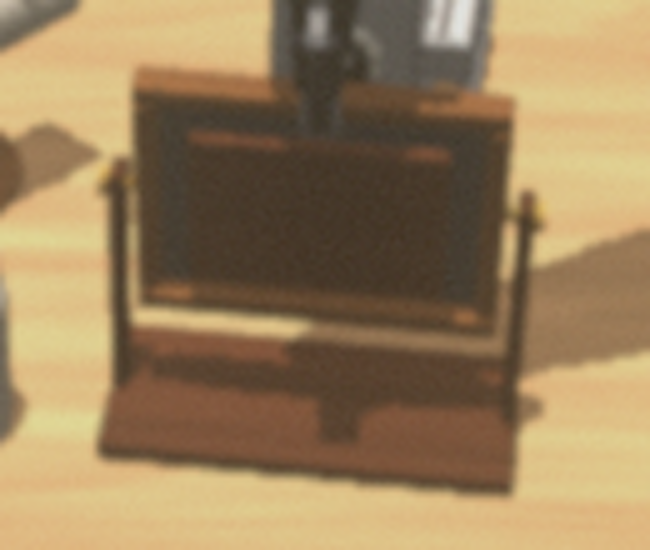

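```bash
cat > x.py <<'E'
from t import *
D=cam("side");S=cam("scene");w=np.load("w11.npy");W=cam("wrist",(w[:3],w[3:]))
d=lambda x,y:(290+x/5,190+y/5);h=107.5
s=lambda x,y:(250+x/4,130+y/3.3333)
M=[(D,d(138,95),(17,-h,85)),(D,d(514,125),(17,h,85)),(D,d(140,303),(17,-h,-85)),(D,d(492,333),(17,h,-85)),
(S,s(195,40),(17,h,85)),(S,s(398,103),(17,-h,85)),(S,s(190,172),(-5,h,-85)),(S,s(372,228),(-5,-h,-85))]
def f(p): 
    m=Rm(p[0]);o=np.array([p[1],p[2],160]);return np.concatenate([proj(C,o+m@np.array(P))[0]-x for C,x,P in M])
for sel in (slice(0,4),slice(4,8),slice(0,8)):
    MM=M;
    q=least_squares(lambda p:f(p).reshape(-1,2)[sel].ravel(),[-.1,464,263]);print(q.x,q.cost)
z=np.load("mir.npz");L,Dl=z["L"],z["D"]
t=np.array(R.from_rotvec(r.get_eef_rot()).as_matrix());ty=-t[:,1];tt=np.arctan2(-(ty@Rm(0)[:,0]),ty[2]);print("tool tilt",tt)
for t in(-.1,-.075,-.05):
  for zz in (-8,0,8):
    m=Rm(t);mid=O+m@[-4,0,0];a=m.T@(L+[0,0,zz]-mid);b=m.T@(Dl-mid);print(t,zz,a[2],b[2],"hit",a[2]+(b[2]-a[2])*a[0]/(a[0]+b[0]))
E
python3 x.py
```

```text
[ -0.17 461.22 261.97] 2.1262961301022325
[ -0.   465.55 256.94] 2.868224391387443
[ -0.12 462.06 261.35] 13.441781383116568
tool tilt -0.07486293906378047
-0.1 -8 218.87645282278254 -112.15304127845707 hit -14.08768629940846
-0.1 0 226.83648614500675 -112.15304127845707 hit -11.820055601825231
-0.1 8 234.79651946723095 -112.15304127845707 hit -9.556507331853226
-0.075 -8 234.48865277708282 -105.45940987613817 hit -3.368127292022365
-0.075 0 242.46616332198047 -105.45940987613817 hit -1.0432738426274568
-0.075 8 250.44367386687813 -105.45940987613817 hit 1.2784263414970098
-0.05 -8 249.9543049563325 -98.69986977549866 hit 7.435300701904708
-0.05 0 257.94430703949223 -98.69986977549866 hit 9.818218062542797
-0.05 8 265.93430912265194 -98.69986977549866 hit 12.198970059793567
```

```bash
cat > y.py <<'E'
from t import *
D=cam("side");S=cam("scene")
d=lambda x,y:(290+x/5,190+y/5);h=107.5
s8=lambda x,y:(270+x/6,130+y/6); s=lambda x,y:(250+x/4,130+y/3.3333)
C4=[(-5,-h,85),(-5,h,85),(17,-h,85),(17,h,85),(17,-h,-85),(17,h,-85)]
A=[d(130,102),d(511,132),d(133,133),d(508,158),d(148,275),d(495,302)]
B=[d(135,68),d(514,98),d(138,95),d(514,125),d(140,303),d(492,333)]
CS=[(17,h,85),(17,-h,85),(-5,h,-85),(-5,-h,-85)]
AS=[s8(195,68),s8(495,172),s8(148,315),s8(418,425)]
BS=[s(195,40),s(398,103),s(190,172),s(372,228)]
for cam_,P,a,b in((D,C4,A,B),(S,CS,AS,BS)):
    e=lambda t,o,px:np.concatenate([proj(cam_,o+Rm(t)@np.array(p))[0]-x for p,x in zip(P,px)])
    q=least_squares(lambda p:np.r_[e(-.42,p,a),(p-[464.3,263,160])*.05],[464.3,263,160]);print(q.x,q.cost)
    q2=least_squares(lambda p:e(p[0],q.x,b),[-.1]);print("tilt",q2.x,q2.cost)
    print((e(-.42,q.x,a)).reshape(-1,2).tolist(), e(q2.x[0],q.x,b).reshape(-1,2).tolist())
    q3=least_squares(lambda p:np.r_[e(p[0],p[2:],a),e(p[1],p[2:],b),(p[2:]-[464.3,263,160])*.05],[-.42,-.1,464.3,263,160]);print("both",q3.x,q3.cost)
E
python3 y.py
```

```text
[461.11 240.15 143.97] 3.350984529832002
tilt [-0.14] 1.027738277161447
[[0.5752678830755258, -0.7411897847466093], [0.2081794811870168, -0.7878420592320481], [-1.111327276639372, -0.4399896845476121], [0.3796653094817657, 0.6835028347831269], [-0.07388457350128874, 0.3748687924343699], [-0.015470101552807591, 0.998869426069831]] [[0.7999127489003968, 0.2787280768384335], [-0.04314939631024117, 0.059834602874161646], [-0.9735487628148576, -0.13296958098626988], [-0.33020594733460484, -0.1929559000797667], [0.35762136716249415, -0.06058635377570454], [0.2714652641996622, 0.12442495444912538]]
both [ -0.44  -0.15 461.16 242.38 146.  ] 3.8028656046871907
[456.17 276.47 147.48] 4.923205500268268
tilt [-0.02] 3.7197443325024158
[[1.8538472170685054, -0.47233977184023956], [0.312235163401283, -0.7049168947189628], [-1.8626428289730939, 0.23886046924027937], [-0.35021869608124234, 0.9654426101064928]] [[0.7725754473583493, -0.4316567655036181], [-0.8818512391688387, -1.867616996652231], [0.14501743122366406, -1.2816184411123572], [0.6676261555056158, 0.5304081996516743]]
both [ -0.3   -0.01 458.41 271.32 149.11] 4.553304383204433
```

```bash
cat > z.py <<'E'
from t import *
C=cam("wrist",(np.zeros(3),np.zeros(3)))
for dl in(-.04,0,.04):
    m=R.from_euler('z',dl).as_matrix()  # rotate about tool z at pads (y~-10)
    f=lambda P:(np.array(P)-[0,-10,0])@m.T+[0,-10,0]
    print(dl,proj(C,f([[-11,-20,107.5],[11,-20,107.5],[-11,-20,0],[11,-20,0],[-6,65,107.5],[-6,65,120],[-6,65,127]])).round(1).tolist())
D='pics/'
ims=[cv2.resize(cv2.imread(D+n+'.png')[0:130,270:400],None,fx=3,fy=4,interpolation=2) for n in('w10','w11')]
cv2.imwrite(D+'pin.png',np.hstack(ims))
E
python3 z.py
```

```text
-0.04 [[292.2, 31.3], [349.4, 30.8], [299.2, 271.3], [342.7, 272.3], [317.0, 59.8], [316.9, 38.8], [316.9, 26.6]]
0 [[293.1, 31.0], [350.4, 31.0], [299.9, 271.8], [343.4, 271.8], [312.5, 59.8], [312.3, 38.8], [312.2, 26.6]]
0.04 [[294.0, 30.8], [351.3, 31.3], [300.6, 272.3], [344.1, 271.3], [308.0, 59.8], [307.7, 38.7], [307.6, 26.4]]
```

View pics/pin.png

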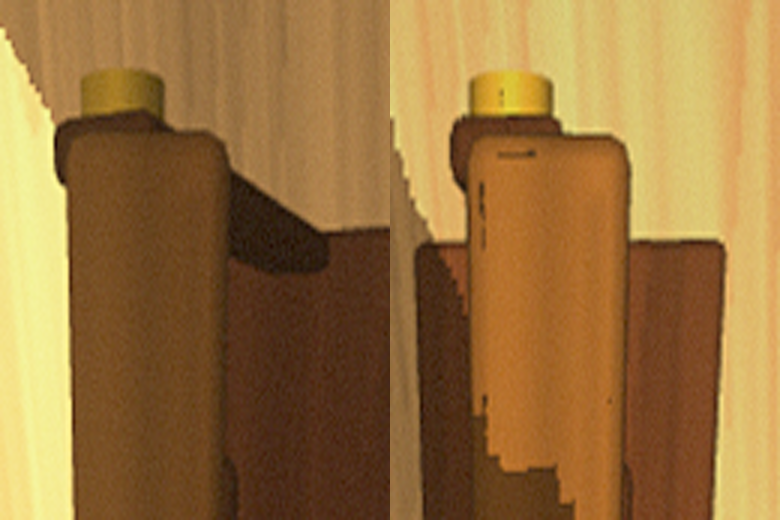

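Measured against the pin in the wrist view, the mirror lags the tool by about 0.026 rad, which fits the pins lying about 1.6 mm nearer than I modelled. I'll correct that and look again.

```bash
sed -i 's/464.3,263,160/464.3,261.4,160/' t.py
cat > aa.py <<'E'
from t import *
P,o=tcp(-.073); r.move_linear(P,frame=o,max_speed=20); r.dwell(.3)
print(r.get_ee_pos()-P,r.get_contact_force(),r.get_opening(),r.get_clock())
save(r.snapshot("wrist"),"w12");save(r.snapshot("side"),"d12")
E
python3 aa.py
python3 - <<'E'
import cv2,numpy as np
D='pics/'
cv2.imwrite(D+'pin2.png',cv2.resize(cv2.imread(D+'w12.png')[0:100,270:400],None,fx=6,fy=6,interpolation=2))
E
```

```text
[-0.1   1.44  0.23] [-2.98  4.86  3.94] 0.24524489176346098 21.9083
```

View pics/pin2.png

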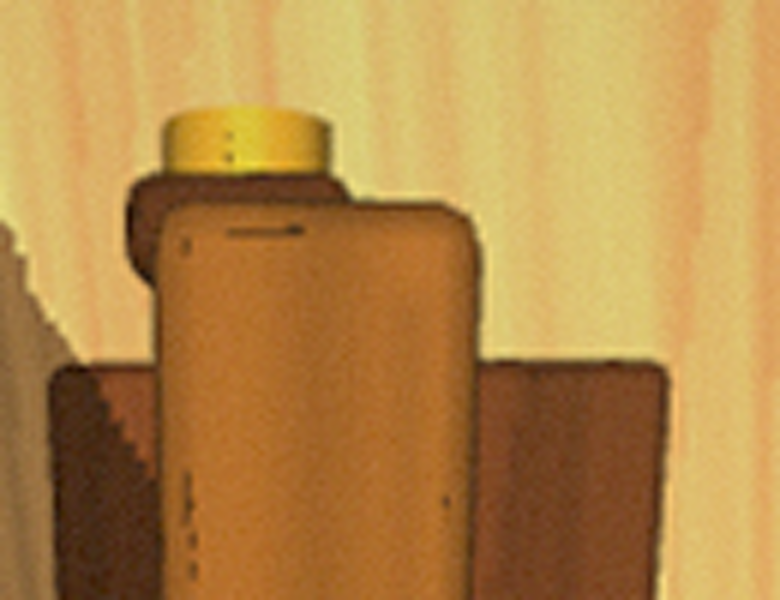

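View pics/w12.png

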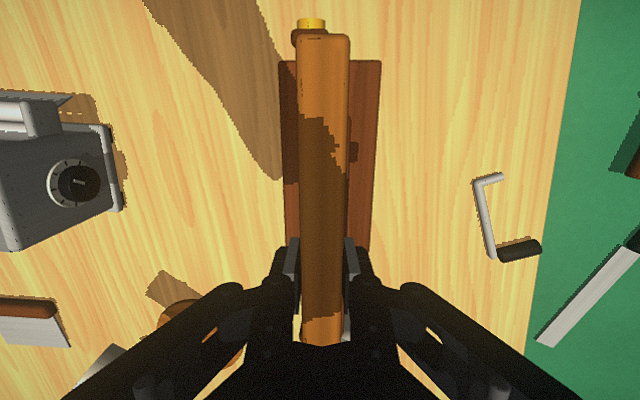

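```bash
sed -i 's/464.3,261.4,160/464.3,263,160/' t.py
cat > ab.py <<'E'
from t import *
P,o=tcp(-.06); r.move_linear(P,frame=o,max_speed=20); r.dwell(.5)
ty=-R.from_rotvec(r.get_eef_rot()).as_matrix()[:,1]
print(r.get_ee_pos()-P,r.get_contact_force(),r.get_opening(),r.get_clock(),"tool tilt",np.arctan2(-(ty@Rm(0)[:,0]),ty[2]),np.abs(r.get_joint_velocities()).max())
save(r.snapshot("wrist"),"w13");save(r.snapshot("scene"),"s13")
E
python3 ab.py
python3 - <<'E'
import cv2,numpy as np
D='pics/'
a=cv2.resize(cv2.imread(D+'w13.png')[0:100,270:370],None,fx=4,fy=4,interpolation=2)
b=cv2.resize(cv2.imread(D+'s13.png')[130:290,280:440],(400,400),interpolation=2)
cv2.imwrite(D+'pin3.png',np.hstack([a,b]))
E
```

```text
[-0.04  0.31  0.19] [-2.63  1.23  5.24] 0.24537182813102346 22.7583 tool tilt -0.05976448241573969 0.0013864281136793577
```

View pics/pin3.png

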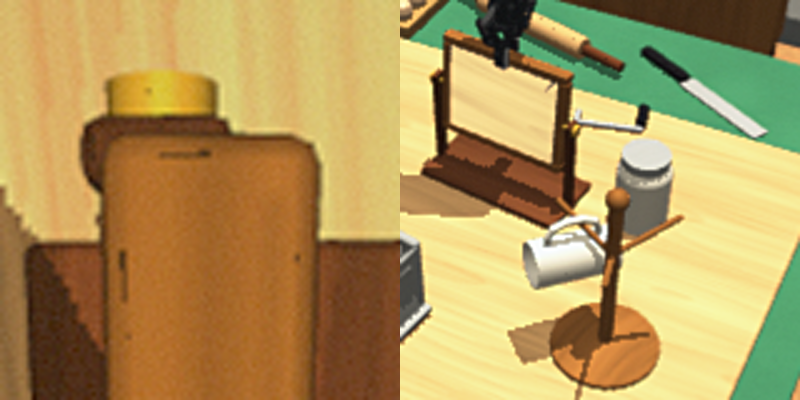

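Run:
```python
from rig import r
r.finish_job(); print(r.get_clock())
```

```text
the job is handed in; nothing more can be done
the job is handed in; nothing more can be done
```

The job is handed in at about 23 s of the 51 s allowed. The mug hangs by its handle on the peg nearest the robot. The gripper is still holding the mirror by its top edge, with a 40 N grip.

**Mug:** The last picture shows it hanging alone with its handle upwards, well clear of the fingers. The flour jar, crank and scraper look undisturbed in the pictures. I ran no separate check on machine or camera contact, but the wrist force showed no sign of a knock.

**Mirror tilt:** From the measured lens, dial and mirror positions, the dial sits at mid-height at about -0.073 rad. The final tool tilt reads -0.060 rad and the arm is still.

**Where the checks disagreed:**
- The mirror's pin in the wrist picture suggested the mirror lags the tool by about 0.02–0.026 rad. I could not tell whether that is real or a calibration error, so I aimed between the two readings.
- That puts the true tilt between about -0.085 and -0.06 rad, which places the dial within about 6 mm of mid-height, against the roughly 15 mm allowed.
- Tilt fits from the side and scene cameras were taken earlier, at a tool tilt of -0.075 rad. They were too ambiguous on their own, at about -0.14 and -0.02 rad, although their average agreed.

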